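Load the jar steriliser and wind its ratchet timer

ROBOT

A 6-joint arm with a two-finger parallel gripper is mounted at the origin on the work surface. World frame = base frame: x ahead of the robot, y to its left, z up, the work surface at z = 0. Lengths are in m, angles in rad, forces in N, time in s.
With the tool pointing down it reaches from about 0.325 to 0.85 m from the base axis. Payload 4.4 kg.
Tool frame: the origin (TCP) lies between the finger pads; the fingertips stand 19 mm ahead of it and the grasp point (between the pads) is the TCP; z points along the fingers, y is the line along which they close (so a half turn about z gives the same grasp; the last joint's range is limited). The gripper opens to 94 mm and grips with 3 to 60 N. Pads are 16 mm wide; open, the fingers measure 119 mm over their backs; the gripper's body (75 mm by 177 mm) begins 78 mm behind the grasp point.
Start: joints at [1.115, 0.207, 1.542, -0, 1.393, -0.15], TCP at [0.173, 0.548, 0.224] pointing down, gripper open.
Joint ranges: [-2.73, 2.73], [-0.86, 2.22], [0.23, 2.46], [-1.11, 4.25], [0.08, 2.63], [-2.82, 2.82]. Speed limits (rad/s): [2.79, 2.79, 3.14, 3.14, 3.14, 3.14].

INTERFACE

Orientations are given as a unit quaternion [w, x, y, z].
In Python, from station import ctrl, imaging, ticket gives the robot as it stands. The module is installed in compiled form; this text tells all that it offers.
- The arm moves only by the tool arm_command, never from a script. Its argument "motion" is a list of rows, each an object with "claw": the gripper command: -1 is fully open, 1 is shut, values between are in proportion; "linear": the shift along the tool's x, y, z in m, a list of three; "spin": the turn about the tool's z in degrees. A call has 1 to 10 rows; each row shifts and turns the commanded pose from where the row before left it, along the tool's axes as they then stand; what a row does not reach is not made up. A row lasts 1/12 s, in which the tool goes at most 41.7 mm and 7.16 degrees, less where a joint would pass 70% of its speed; a pose out of reach is approached as far as the arm can. A call is refused whole if a number of a shift passes 0.0417 or a number of a turn 7.16, either way. A call with a gripper value outside its range is refused whole. The fingers move at their own pace and stop on an object; "force" is the grip in N (left out, the last holds). Time passes only in rows, so rows that do not move let the fingers close. It gives the time, the measured TCP pose, the force, the opening and the grip force at its end, in the units of the state.
- ctrl.get_obs(): the state, without advancing time (a new reading comes with each control period).
- imaging.snapshot(name): name is "side" or "top"; returns a dict with "img" (480x640x3 uint8, red, green, blue), "mtx" (3x3 intrinsics, pixels), "k1" (the pictures are not rectified: a ray, as slopes to the right and down, at radius r is drawn at 1 + k1 r^2 times it, then the intrinsics apply), "origin" and "rotation" of the camera in the world. Camera axes: x right, y down, z forward; pixel columns grow to the right and rows downward; lengths in m; the calibration is good to about 2 mm. A picture is of the moment at which its call begins. There is no depth.
- ticket.sign_off(): hands the job in; it is judged then, once.
The state is a dict: "clock": time; "joints": joint angles; "qvel": joint speeds; "joint_torque": joint torques, N m; "position": TCP position; "eef_rot": TCP orientation; "wrist_force": force on the tool from outside, world axes, zero at the start; "wrist_torque": the same for the moment, N m; "gripper_width": opening from 0.0 (shut) to 1.0 (fully open); "finger_force": force on a finger pad.
Only numpy, scipy, OpenCV 4.12 (cv2) and the standard library are available. Lean on these libraries where they do the work, as an engineer would, in place of code of your own. Each camera call takes 0.05 s, during which the arm holds its last target. There are 200 camera calls.

TASK

Get the jar steriliser going: first push the black drain slide in front of the low steel tray fully to the left (as seen from the robot), then stand every preserving jar on the table upright inside the tray. When all are in, turn the heat knob fully clockwise to its stop, and last wind the ratchet timer wheel clockwise until its pawl catches with the pointer at the tall rider post and stays there; leave the pot, mug and red tub alone.

Things in the scene. Friction and masses are not known exactly. Their poses are not given: they have to be found in the camera images.
- tray: the steriliser's low open steel tray, fixed, 230 x 230 mm outside, rim 25 mm above the table, walls 5 mm thick, inner floor 15 mm above the table, no compartments. Origin: centre of its underside, at table height. Its -x side faces the robot, where the drain slide is mounted; +y points to the robot's left. It may stand left or right of the robot's centre line, turned by up to 0.15 rad
- drain_top (a point): centre of the top of the drain slide's black grip, a block 28 mm (tray x) by 20 mm (tray y) by 40 mm tall, its top 54.5 mm above the table. It runs along the tray's y on an aluminium track 40 mm wide, 110 mm long and 14 mm high, 140 mm in front of the tray's centre; about 1.5 N moves it and it stays where left
- drain (a joint): travel of the drain slide in m: 0 open (right end), 0.06 fully closed (left end stop); it grows towards the tray's +y. Starts 0 to 0.02
- jar1_mid (a point): a squat preserving jar, closed, amber glass with a steel cap, 64 mm in diameter (straight-sided from its foot to 40 mm above it, cap 60 mm in diameter) and 58 mm tall, 0.2 to 0.37 kg. The point is the jar's centre, half-way up (29 mm above its foot); z is the jar's axis, pointing to the cap. None if this jar is absent in this run
- jar2_mid (a point): a squat preserving jar, closed, amber glass with a steel cap, 64 mm in diameter (straight-sided from its foot to 40 mm above it, cap 60 mm in diameter) and 58 mm tall, 0.2 to 0.37 kg. The point is the jar's centre, half-way up (29 mm above its foot); z is the jar's axis, pointing to the cap. None if this jar is absent in this run
- jar3_mid (a point): a squat preserving jar, closed, amber glass with a steel cap, 64 mm in diameter (straight-sided from its foot to 40 mm above it, cap 60 mm in diameter) and 58 mm tall, 0.2 to 0.37 kg. The point is the jar's centre, half-way up (29 mm above its foot); z is the jar's axis, pointing to the cap. None if this jar is absent in this run
- jar4_mid (a point): a squat preserving jar, closed, amber glass with a steel cap, 64 mm in diameter (straight-sided from its foot to 40 mm above it, cap 60 mm in diameter) and 58 mm tall, 0.2 to 0.37 kg. The point is the jar's centre, half-way up (29 mm above its foot); z is the jar's axis, pointing to the cap. None if this jar is absent in this run
- console: the white control console, fixed, 320 mm (its x) by 200 mm (its y), top face 60 mm above the table; origin at table height under its centre. On its top: the heat knob 110 mm towards its -x (robot) end, the timer wheel 55 mm towards +x. It stands on the other side of the centre line from the tray, turned by up to 0.15 rad
- heat_grip (a point): on the vertical axis of the heat knob, 97 mm above the table, at the height to grip: a black bar 57 mm long, 14 mm thick, from 74 to 104 mm above the table, on a disc 60 mm in diameter. x axis of this frame: along the bar; the end with the white line is -x
- heat (a joint): angle of the heat knob in rad, 0 to 2.0; grows clockwise seen from above; 2.0 is the end stop (full heat). Starts 0.3 to 0.8. Friction 0.04 N m, it stays where left
- timer_grip (a point): on the vertical axis of the ratchet timer wheel, 105 mm above the table: the height to grip its black wing bar, 70 mm long, 16 mm thick, from 82 to 118 mm above the table, on a metal disc 80 mm in diameter whose top is 82 mm above the table. x axis of this frame: along the bar, towards the pointer end (also marked by a white line on the bar)
- pointer_tip (a point): tip of the wheel's black pointer, 70 mm from the wheel's axis, 78 mm above the table
- timer (a joint): angle wound on the timer wheel in rad, 0 at the start, grows clockwise seen from above. The ratchet has 12 teeth, one every 0.524 rad (30 degrees); a light mainspring (0.1 to 0.15 N m) pulls the wheel back anticlockwise onto the last tooth passed when it is let go, so it rests only at whole teeth (to within about 2 degrees). Winding takes about 0.3 N m. It cannot be turned back; if wound too far, go on clockwise, there is no stop
- pawl (a joint): lift of the sprung steel pawl on the wheel's +x side in rad: near 0 when it lies in a notch, up to about 0.17 on a tooth tip
- rider_top (a point): top centre of the tall rider post: a steel pin 12 mm in diameter and 45 mm tall on the console, its axis 82 mm from the wheel's axis. It marks the wanted setting: it stands 3, 5 or 7 teeth clockwise of where the pointer starts (with the wheel at rest on that tooth the pointer tip is 12 mm from the post's axis). Two 10 mm low studs of the same thickness stand at the two other places and mean nothing
- pot: bystander: small open steel pot, 110 mm across, 80 mm tall, origin under its centre
- mug: bystander: white mug, 80 mm across, 95 mm tall, origin under its centre
- tub: bystander: closed red tub, 80 x 110 x 60 mm, origin under its centre
Not all that is in view belongs to the job. Leave any brown or turquoise look-alike of the part that bears jar4_mid alone. What is shaped like the part that bears jar2_mid but blue is not meant.

How it is judged:
By the outcome, as a careful person would: the job done as asked, in the order asked, and still so for the second after the job is handed in, with the robot touching nothing.
Of jar1, jar2, jar3, jar4 only 3 to 4 are there at a start; the rules pass over those that are not, and their reading is None.
At some moment in a run one of jar1, jar2, jar3, jar4 may be knocked a few centimetres aside while the robot is not near it.
It also fails if it takes over 210 s, if anything falls off the work surface, if the arm or the gripper's body presses on something with over 40 N, if the wrist force passes 120 N, or if a joint passes its speed limit or range.

## Working session

There is one attempt and no reset: what is moved stays moved. The work goes in short steps, Python scripts to look and compute and a tool call to move; the robot and the scene stay as the last step left them, time stands still between calls to the robot, and variables do not carry over. Pictures are saved under pics/ and viewed, at most 14 in all, crops included, and the job is handed in when it is done.

Besides the shell and the picture viewer there is one more tool, called after "Emit:" by a JSON object that holds its "op" and its "data". arm_command: Moves the arm, as the interface text tells. Its arguments: {"type":"object","properties":{"motion":{"type":"array","items":{"type":"object","properties":{"claw":{"type":"number"},"linear":{"type":"array","items":{"type":"number"}},"spin":{"type":"number"}}}},"force":{"type":"number"}},"required":["motion"]}

```bash
mkdir -p pics; cat > h.py <<'E'
import numpy as np, cv2
from station import ctrl, imaging, ticket
def snap(n,f):
    s=imaging.snapshot(n); cv2.imwrite(f'pics/{f}.png',s['img'][:,:,::-1]); np.savez(f'pics/{f}.npz',**s); return s
def load(f): return np.load(f'pics/{f}.npz')
def ray(s,u,v):
    K=s['mtx'];k=float(s['k1']);d=np.array([(u-K[0,2])/K[0,0],(v-K[1,2])/K[1,1]]);p=d.copy()
    for _ in range(30): p=d/(1+k*(p@p))
    return np.array(s['origin']),np.array(s['rotation'])@np.array([p[0],p[1],1])
def onz(s,u,v,z):
    o,d=ray(s,u,v); return (o+d*(z-o[2])/d[2])
def tri(s1,p1,s2,p2):
    A=[];b=[]
    for s,p in((s1,p1),(s2,p2)):
        o,d=ray(s,*p);d/=np.linalg.norm(d);M=np.eye(3)-np.outer(d,d);A.append(M);b.append(M@o)
    x=np.linalg.solve(A[0]+A[1],b[0]+b[1]); return x,[np.linalg.norm(A[i]@x-b[i]) for i in(0,1)]
def proj(s,X):
    c=np.array(s['rotation']).T@(np.array(X)-s['origin']);p=c[:2]/c[2];p=p*(1+float(s['k1'])*(p@p));K=s['mtx']
    return np.array([K[0,0]*p[0]+K[0,2],K[1,1]*p[1]+K[1,2]])
E
python3 - <<'E'
from h import *
print(ctrl.get_obs())
for n in('top','side'):
    s=snap(n,n+'0');print(n,s['origin'],s['rotation'],s['mtx'],s['k1'])
E
```

```text
{'clock': 0.0, 'joints': array([ 1.11549448e+00,  2.07408821e-01,  1.54293975e+00, -4.73278889e-05,
        1.39347497e+00, -1.50501758e-01]), 'qvel': array([ 0.0010725 , -0.0024636 ,  0.00054815,  0.00061707,  0.00049561,
        0.00189055]), 'joint_torque': array([ 4.09324389e-05, -3.70872188e+01, -2.81421000e+01,  6.98724599e-02,
        3.61861184e-02, -1.68592896e-04]), 'position': array([0.17224854, 0.54780064, 0.22330384]), 'eef_rot': array([-3.10499271e-04,  1.51806549e-01,  9.88409595e-01, -1.07161067e-03]), 'wrist_force': array([ 0.44983394, -0.14060998,  0.26245254]), 'wrist_torque': array([0.01833581, 0.0070009 , 0.03559532]), 'finger_force': 0.0, 'gripper_width': 0.9981763501974581}
top [4.69835950e-01 4.51597774e-04 1.33518802e+00] [-0.02723551  0.70953724 -0.70326159  0.03518915] [[562.01274015   0.         324.60445442]
 [  0.         562.01274015 243.70659372]
 [  0.           0.           1.        ]] -0.1046486756507249
side [ 0.54306198 -0.65046394  0.82638645] [-0.35268908  0.93561131 -0.0136297   0.00749163] [[526.05021149   0.         330.50362954]
 [  0.         526.05021149 241.79364608]
 [  0.           0.           1.        ]] -0.072272374208626
```

```bash
python3 - <<'E'
s=open('h.py').read()
s=s.replace("import numpy as np, cv2","import numpy as np, cv2\nfrom scipy.spatial.transform import Rotation as R\ndef RM(q): q=np.array(q); return R.from_quat([*q[1:],q[0]]).as_matrix()")
s=s.replace("np.array(s['rotation'])","RM(s['rotation'])")
open('h.py','w').write(s)
E
python3 -c "
from h import *
for f in('top0','side0'): print(RM(load(f)['rotation']).round(2))"
```

```text
[[ 0.01 -1.    0.09]
 [-1.   -0.01 -0.01]
 [ 0.01 -0.09 -1.  ]]
[[ 1.   -0.02  0.02]
 [-0.03 -0.75  0.66]
 [ 0.   -0.66 -0.75]]
```

View pics/top0.png

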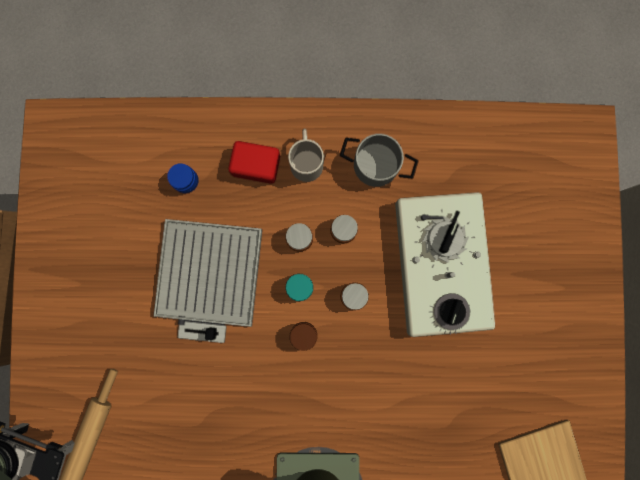

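View pics/side0.png

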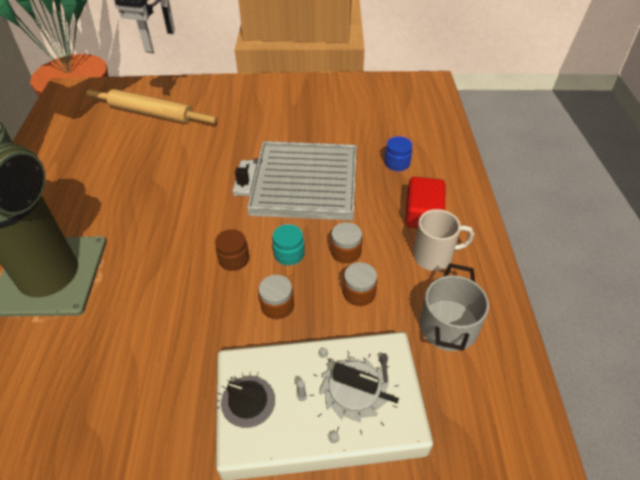

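```bash
python3 - <<'E'
import cv2,numpy as np
t=cv2.imread('pics/top0.png');s=cv2.imread('pics/side0.png')
a=cv2.resize(t[190:340,395:500],None,fx=4,fy=4,interpolation=2)  #420x600
b=cv2.resize(s[335:445,255:350+60],None,fx=2.45,fy=2.45,interpolation=2)
c=cv2.resize(s[215:325,210:390],None,fx=2.1,fy=2.1,interpolation=2)
m=np.zeros((600,800,3),np.uint8);m[:,:420]=a
m[:b.shape[0],420:420+b.shape[1]]=b;m[300:300+c.shape[0],420:420+c.shape[1]]=c[:, :380];cv2.imwrite('pics/c1.png',m)
d=cv2.resize(t[210:350,145:275],None,fx=4.2,fy=4.2,interpolation=2)
m=np.zeros((600,800,3),np.uint8);m[:d.shape[0],:d.shape[1]]=d
e=cv2.resize(s[140:220,225:275],None,fx=5,fy=5,interpolation=2);m[:400,550:800]=e
cv2.imwrite('pics/c2.png',m)
E
```

```text
(no output)
```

View pics/c1.png

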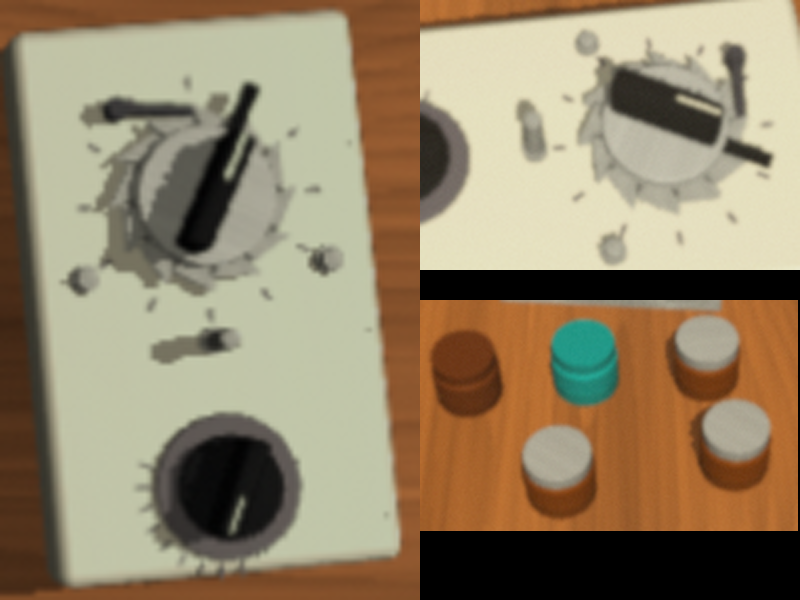

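View pics/c2.png

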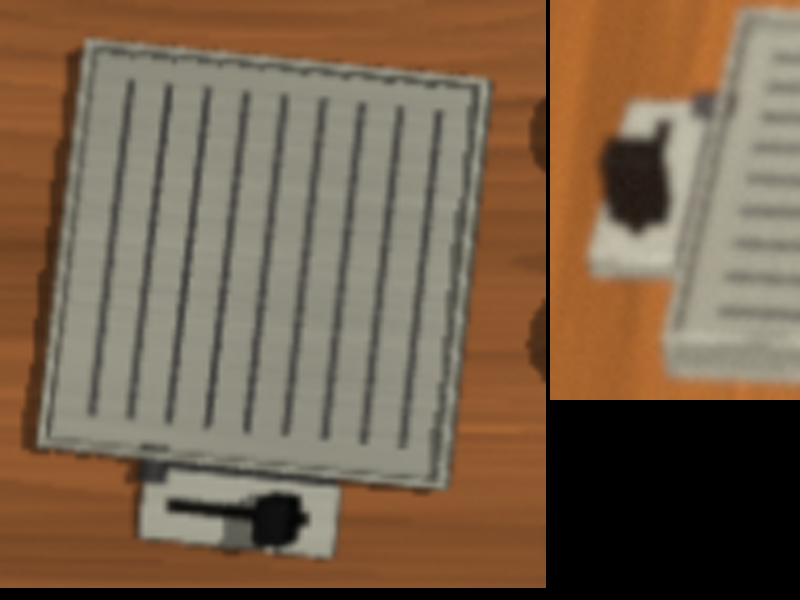

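```bash
python3 - <<'E'
from h import *
t=load('top0');s=load('side0')
def quad(P,z):
    Q=np.array([onz(t,*p,z)[:2] for p in P]);return Q
c2=lambda x,y:(145+x/4.2,210+y/4.2); c1=lambda x,y:(395+x/4,190+y/4)
Q=quad([c2(85,40),c2(490,80),c2(445,488),c2(40,447)],.025)
print('tray',Q.round(3).tolist(),Q.mean(0)); e=[Q[0]-Q[3],Q[1]-Q[2]];e2=[Q[0]-Q[1],Q[3]-Q[2]]
print([ (np.linalg.norm(x),np.arctan2(x[1],x[0])) for x in e],[(np.linalg.norm(x),np.arctan2(-x[0],x[1])) for x in e2])
print('grip top',onz(t,*c2(280,518),.0545), tri(t,c2(280,518),s,(225+75/5,140+155/5)))
Q=quad([c1(15,38),c1(345,12),c1(398,552),c1(65,585)],.06)
print('cons',Q.round(3).tolist(),Q.mean(0)); e=[Q[0]-Q[3],Q[1]-Q[2]];e2=[Q[0]-Q[1],Q[3]-Q[2]]
print([ (np.linalg.norm(x),np.arctan2(x[1],x[0])) for x in e],[(np.linalg.norm(x),np.arctan2(-x[0],x[1])) for x in e2])
m=Q.mean(0);a=np.arctan2(*( (e[0]+e[1])[::-1]))
d=np.array([np.cos(a),np.sin(a)]);print('knob',m-.11*d,'wheel',m+.055*d, a)
print('pointer tip',onz(t,*c1(252,90),.078),'rider', tri(t,c1(232,340),s,(255+(527-420)/2.45,335+105/2.45)), onz(t,*c1(232,340),.105))
print('knob line', onz(t,*c1(232,530),.104), onz(t,*c1(241,498),.104))
print('bar ends', onz(t,*c1(195,242),.118), onz(t,*c1(246,140),.118))
c3=lambda x,y:(210+(x-420)/2.1,215+(y-300)/2.1)
for p,q in(((299,236),c3(707,340)),((344,228),c3(736,427)),((355,296),c3(558,455))):
    x,r=tri(t,p,s,q);print('jar',x.round(4),np.round(r,4),onz(t,*p,.058).round(4))
for n,p in dict(blue=(183,178),teal=(299,288),brown=(303,336),tub=(255,162)).items(): print(n,onz(t,*p,.058).round(3))
print(RM(ctrl.get_obs()['eef_rot']).round(3))
E
```

```text
tray [[0.64, 0.363], [0.619, 0.134], [0.393, 0.155], [0.412, 0.382]] [0.51579205 0.2584975 ]
[(np.float64(0.22856822837434737), np.float64(-0.08034835315332897)), (np.float64(0.22751742865067487), np.float64(-0.09265468220532548))] [(np.float64(0.229953005711605), np.float64(-0.0900290054131256)), (np.float64(0.2271453490594568), np.float64(-0.08544657575773659))]
grip top [0.37698014 0.24076197 0.0545    ] (array([0.37518731, 0.24009849, 0.05654459]), [np.float64(0.0019592260168548193), np.float64(0.001959226016854764)])
cons [[0.687, -0.183], [0.705, -0.377], [0.393, -0.403], [0.375, -0.211]] [ 0.5397565  -0.29355929]
[(np.float64(0.3132878762860298), np.float64(0.08874487522539715)), (np.float64(0.3124976648612218), np.float64(0.0843396071540273))] [(np.float64(0.19418749308838545), np.float64(0.09269068858871127)), (np.float64(0.19281565636269823), np.float64(0.0968328401438934))]
knob [ 0.4301682  -0.30306736] wheel [ 0.59455066 -0.28880525] 0.08654502257291787
pointer tip [ 0.65542546 -0.31647924  0.078     ] rider (array([ 0.51113934, -0.29324453,  0.11958871]), [np.float64(0.0005610017138101077), np.float64(0.0005610017138102612)]) [ 0.51219965 -0.29670965  0.105     ]
knob line [ 0.40795811 -0.29621212  0.104     ] [ 0.42546272 -0.30131852  0.104     ]
bar ends [ 0.56520146 -0.27360804  0.118     ] [ 0.62171277 -0.30262947  0.118     ]
jar [0.6    0.0452 0.0566] [0.0002 0.0002] [0.6001 0.0452 0.058 ]
jar [ 0.62   -0.0577  0.0554] [0.0002 0.0002] [ 0.6195 -0.0575  0.058 ]
jar [ 0.4646 -0.0836  0.055 ] [0. 0.] [ 0.4646 -0.0834  0.058 ]
blue [0.733 0.316 0.058]
teal [0.482 0.044 0.058]
brown [0.374 0.034 0.058]
tub [0.772 0.149 0.058]
[[-0.954  0.3   -0.001]
 [ 0.3    0.954 -0.002]
 [ 0.    -0.002 -1.   ]]
```

```bash
cat >> h.py <<'E'
def plan(x,y,z,ya=None):
    """tool y angle ya (deg, mod 180): spin first, then the shift in tool axes after the spin"""
    o=ctrl.get_obs();M=RM(o['eef_rot']);a=np.degrees(np.arctan2(M[1,1],M[0,1]))
    sp=0 if ya is None else -((ya-a+180)%360-180)
    a2=np.radians(a-sp);Y=np.array([np.cos(a2),np.sin(a2),0]);X=np.array([-Y[1],Y[0],0])
    d=np.array([x,y,z])-o['position']
    print(f"t={o['clock']:.2f} pos={o['position'].round(4)} ya={a:.1f} spin={sp:.1f} shift={[round(v*1000,1) for v in (d@X,d@Y,-d[2])]} mm j={o['joints'].round(2)} F={o['wrist_force'].round(1)} Tz={o['wrist_torque'].round(2)} w={o['gripper_width']*94:.1f} f={o['finger_force']:.1f}")
E
python3 -c "
from h import *
plan(.376,.2405,.12,85)"
```

```text
t=0.10 pos=[0.1723 0.5479 0.2234] ya=72.5 spin=-12.5 shift=[np.float64(-229.8), np.float64(-288.5), np.float64(103.4)] mm j=[ 1.12  0.21  1.54 -0.    1.39 -0.15] F=[ 0.5 -0.2  0.6] Tz=[-0.03  0.02 -0.01] w=94.1 f=0.0
```

Emit:
{"op": "arm_command", "data": {"motion": [{"claw":0,"spin":-6.25,"linear":[0,0,0]},{"claw":0,"spin":-6.25,"linear":[0,0,0]},{"claw":0,"spin":0,"linear":[-0.023,-0.029,0.01]},{"claw":0,"spin":0,"linear":[-0.023,-0.029,0.01]},{"claw":0,"spin":0,"linear":[-0.023,-0.029,0.01]},{"claw":0,"spin":0,"linear":[-0.023,-0.029,0.01]},{"claw":0,"spin":0,"linear":[-0.023,-0.029,0.01]},{"claw":0,"spin":0,"linear":[-0.023,-0.029,0.01]},{"claw":0,"spin":0,"linear":[-0.023,-0.029,0.01]},{"claw":0,"spin":0,"linear":[-0.023,-0.029,0.01]}], "force": 10}}

```text
clock: 0.93
position: [0.3361, 0.2997, 0.1438]
eef_rot: [-0.0, 0.043, 0.999, -0.0]
wrist_force: [0.7, 1.2, -0.0]
gripper_width: 0.501
finger_force: 0.0
```

```bash
python3 -c "
from h import *
plan(.376,.2405,.12,85)"
```

```text
t=0.93 pos=[0.3361 0.2997 0.1438] ya=85.1 spin=0.1 shift=[np.float64(-44.9), np.float64(-55.5), np.float64(23.8)] mm j=[ 0.54  0.03  1.92 -0.    1.2  -0.95] F=[ 0.7  1.2 -0. ] Tz=[ 0.03 -0.01 -0.03] w=47.1 f=0.0
```

Emit:
{"op": "arm_command", "data": {"motion": [{"claw":0,"spin":0,"linear":[-0.0225,-0.028,0.01]},{"claw":0,"spin":0,"linear":[-0.0225,-0.028,0.01]},{"claw":0,"spin":0,"linear":[0,0,0.02]},{"claw":0,"spin":0,"linear":[0,0,0]}]}}

```text
clock: 1.27
position: [0.374, 0.2389, 0.1013]
eef_rot: [-0.003, 0.046, 0.999, -0.001]
wrist_force: [-1.5, -0.8, -0.7]
gripper_width: 0.501
finger_force: 0.0
```

```bash
python3 - <<'E'
from h import *
plan(.376,.2405,.044,85)
t=snap('top','top1');s=snap('side','side1')
a=cv2.resize(t['img'][290:370,150:250,::-1],None,fx=4,fy=4,interpolation=2);b=cv2.resize(s['img'][100:240,170:300,::-1],None,fx=3,fy=3,interpolation=2)
m=np.zeros((420,800,3),np.uint8);m[:320,:400]=a;m[:,400:790]=b;cv2.imwrite('pics/c3.png',m)
E
```

```text
t=1.27 pos=[0.374  0.2389 0.1013] ya=84.8 spin=-0.2 shift=[np.float64(-1.9), np.float64(1.7), np.float64(57.3)] mm j=[ 0.37  0.08  1.97  0.    1.1  -1.11] F=[-1.5 -0.8 -0.7] Tz=[-0.03  0.07  0.  ] w=47.1 f=0.0
```

View pics/c3.png

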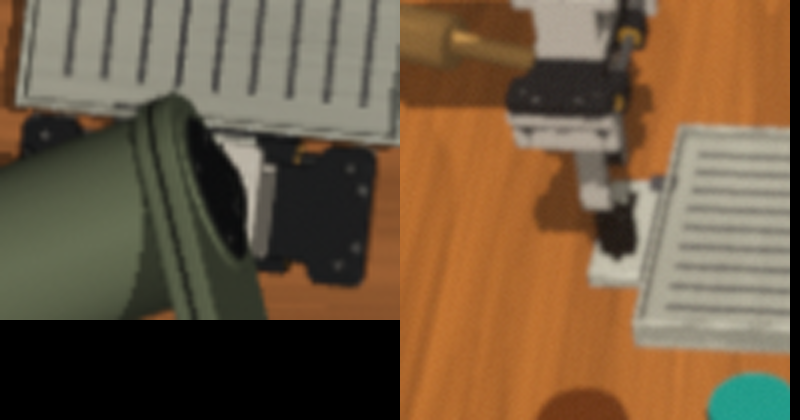

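Emit:
{"op": "arm_command", "data": {"motion": [{"claw":0,"spin":0,"linear":[-0.002,0.001,0.02]},{"claw":0,"spin":0,"linear":[0,0,0.02]},{"claw":0,"spin":0,"linear":[0,0,0.017]},{"claw":0,"spin":0,"linear":[0,0,0]},{"claw":0.9,"spin":0,"linear":[0,0,0]},{"claw":0.9,"spin":0,"linear":[0,0,0]},{"claw":0.9,"spin":0,"linear":[0,0,0]},{"claw":0.9,"spin":0,"linear":[0,0,0]},{"claw":0.9,"spin":0,"linear":[0,0,0]}]}}

```text
clock: 2.12
position: [0.3792, 0.2445, 0.049]
eef_rot: [0.001, 0.044, 0.999, 0.002]
wrist_force: [-0.4, 5.0, 2.4]
gripper_width: 0.211
finger_force: 10.0
```

```bash
python3 -c "
from h import *
plan(.376,.2405,.044,85)"
```

```text
t=2.12 pos=[0.3792 0.2445 0.049 ] ya=85.0 spin=-0.0 shift=[np.float64(2.8), np.float64(-4.3), np.float64(5.0)] mm j=[ 0.38  0.18  1.99  0.    0.97 -1.11] F=[-0.4  5.   2.4] Tz=[ 0.78  0.14 -0.08] w=19.8 f=10.0
```

Emit:
{"op": "arm_command", "data": {"motion": [{"claw":0.9,"spin":0,"linear":[0,0.01,0]},{"claw":0.9,"spin":0,"linear":[0,0.01,0]},{"claw":0.9,"spin":0,"linear":[0,0.01,0]},{"claw":0.9,"spin":0,"linear":[0,0.01,0]},{"claw":0.9,"spin":0,"linear":[0,0.01,0]},{"claw":0.9,"spin":0,"linear":[0,0.006,0]},{"claw":0.9,"spin":0,"linear":[0,0,0]},{"claw":0.9,"spin":0,"linear":[0,0,0]}]}}

```text
clock: 2.78
position: [0.3841, 0.2999, 0.0489]
eef_rot: [0.001, 0.043, 0.999, 0.001]
wrist_force: [-0.6, 1.6, 6.2]
gripper_width: 0.212
finger_force: 10.0
```

```bash
python3 -c "
from h import *
plan(.376,.2405,.044,85)"
```

```text
t=2.78 pos=[0.3841 0.2999 0.0489] ya=85.0 spin=0.0 shift=[np.float64(2.9), np.float64(-59.8), np.float64(4.9)] mm j=[ 0.48  0.25  1.9   0.    0.99 -1.  ] F=[-0.6  1.6  6.2] Tz=[ 0.31  0.06 -0.06] w=19.9 f=10.0
```

Continue until the force rises at the stop.

Emit:
{"op": "arm_command", "data": {"motion": [{"claw":0.9,"spin":0,"linear":[0,0.003,0]},{"claw":0.9,"spin":0,"linear":[0,0.003,0]},{"claw":0.9,"spin":0,"linear":[0,0.003,0]},{"claw":0.9,"spin":0,"linear":[0,0,0]},{"claw":0.9,"spin":0,"linear":[0,0,0]}]}}

```text
clock: 3.2
position: [0.3846, 0.3049, 0.0488]
eef_rot: [0.001, 0.042, 0.999, -0.003]
wrist_force: [0.7, -9.7, 12.1]
gripper_width: 0.21
finger_force: 10.0
```

```bash
python3 -c "
from h import *
plan(.376,.2405,.044,85)"
```

```text
t=3.20 pos=[0.3846 0.3049 0.0488] ya=85.1 spin=0.1 shift=[np.float64(2.9), np.float64(-64.9), np.float64(4.8)] mm j=[ 0.5   0.26  1.89 -0.01  1.   -0.98] F=[ 0.7 -9.7 12.1] Tz=[-1.84  0.03 -0.06] w=19.7 f=10.0
```

Emit:
{"op": "arm_command", "data": {"motion": [{"claw":0,"spin":0,"linear":[0,-0.002,0]},{"claw":0,"spin":0,"linear":[0,0,0]},{"claw":0,"spin":0,"linear":[0,0,0]},{"claw":0,"spin":0,"linear":[0,0,-0.02]},{"claw":0,"spin":0,"linear":[0,0,-0.04]},{"claw":-1,"spin":0,"linear":[0,0,-0.04]},{"claw":-1,"spin":0,"linear":[0,0,-0.03]},{"claw":-1,"spin":0,"linear":[0,0,0]}]}}

```text
clock: 3.87
position: [0.3875, 0.3081, 0.1846]
eef_rot: [0.006, 0.043, 0.999, 0.004]
wrist_force: [0.5, 0.7, 0.3]
gripper_width: 0.677
finger_force: 0.0
```

```bash
cat >> h.py <<'E'
def caps(s):
    """grey steel caps in the open-table area of the top view"""
    h=cv2.cvtColor(np.array(s['img']),cv2.COLOR_RGB2HSV);m=((h[...,1]<50)&(h[...,2]>90)).astype(np.uint8)
    m[:195]=0;m[380:]=0;m[:,:264]=0;m[:,397:]=0
    n,_,st,c=cv2.connectedComponentsWithStats(m)
    for i in range(1,n):
        if st[i,4]>150: print('cap',c[i].round(1),st[i,4],onz(s,*c[i],.058)[:2].round(4))
E
python3 - <<'E'
from h import *
plan(.600,.0452,.15,0)
caps(load('top0'))
t=snap('top','top2');caps(t)
a=cv2.resize(t['img'][200:380,140:380,::-1],None,fx=3,fy=3);cv2.imwrite('pics/c4.png',a)
E
```

```text
t=3.87 pos=[0.3875 0.3081 0.1846] ya=85.1 spin=85.1 shift=[np.float64(-262.9), np.float64(212.5), np.float64(34.6)] mm j=[ 0.5   0.06  1.79  0.    1.27 -0.99] F=[0.5 0.7 0.3] Tz=[-0.01 -0.06 -0.04] w=63.6 f=0.0
cap [344.  227.7] 499 [ 0.6203 -0.0576]
cap [298.5 236. ] 503 [0.6001 0.0462]
cap [354.7 296. ] 515 [ 0.4646 -0.0826]
cap [344.1 227.7] 500 [ 0.6203 -0.0577]
cap [298.5 236. ] 503 [0.6001 0.0463]
cap [354.7 296. ] 515 [ 0.4646 -0.0826]
```

View pics/c4.png

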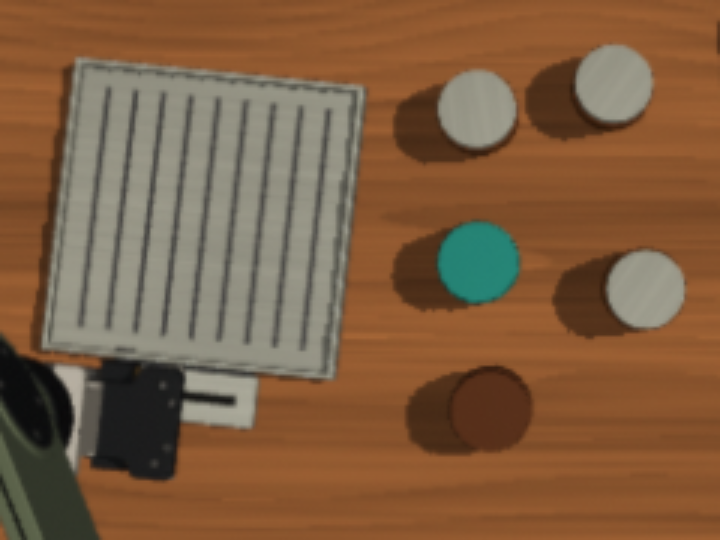

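Emit:
{"op": "arm_command", "data": {"motion": [{"claw":-1,"spin":7.1,"linear":[0,0,0]},{"claw":-1,"spin":7.1,"linear":[0,0,0]},{"claw":-1,"spin":7.1,"linear":[0,0,0]},{"claw":-1,"spin":7.1,"linear":[0,0,0]},{"claw":-1,"spin":7.1,"linear":[0,0,0]},{"claw":-1,"spin":7.1,"linear":[0,0,0]},{"claw":-1,"spin":7.1,"linear":[0,0,0]},{"claw":-1,"spin":7.1,"linear":[0,0,0]},{"claw":-1,"spin":7.1,"linear":[0,0,0]},{"claw":-1,"spin":7.1,"linear":[0,0,0]}], "force": 25}}

```text
clock: 4.75
position: [0.3818, 0.3048, 0.175]
eef_rot: [-0.001, 0.618, 0.786, -0.002]
wrist_force: [0.5, 0.5, -0.2]
gripper_width: 0.995
finger_force: 0.0
```

Emit:
{"op": "arm_command", "data": {"motion": [{"claw":-1,"spin":7.1,"linear":[0,0,0]},{"claw":-1,"spin":7.0,"linear":[0,0,0]},{"claw":-1,"spin":0,"linear":[-0.029,0.0235,0]},{"claw":-1,"spin":0,"linear":[-0.029,0.0235,0]},{"claw":-1,"spin":0,"linear":[-0.029,0.0235,0]},{"claw":-1,"spin":0,"linear":[-0.029,0.0235,0]},{"claw":-1,"spin":0,"linear":[-0.029,0.0235,0]},{"claw":-1,"spin":0,"linear":[-0.029,0.0235,0]},{"claw":-1,"spin":0,"linear":[-0.029,0.0235,0]},{"claw":-1,"spin":0,"linear":[-0.029,0.0235,0]}]}}

```text
clock: 5.58
position: [0.5704, 0.0718, 0.1748]
eef_rot: [-0.002, 0.707, 0.707, -0.001]
wrist_force: [0.4, -0.2, -0.2]
gripper_width: 1.004
finger_force: 0.0
```

```bash
python3 -c "
from h import *
plan(.600,.0455,.031,0)"
```

```text
t=5.58 pos=[0.5704 0.0718 0.1748] ya=-0.1 spin=-0.1 shift=[np.float64(-26.3), np.float64(29.6), np.float64(143.8)] mm j=[-0.03  0.25  1.59  0.    1.3  -0.02] F=[ 0.4 -0.2 -0.2] Tz=[-0.05  0.04  0.  ] w=94.4 f=0.0
```

Emit:
{"op": "arm_command", "data": {"motion": [{"claw":-1,"spin":0,"linear":[-0.026,0.024,0.01]},{"claw":-1,"spin":0,"linear":[0,0,0.03]},{"claw":-1,"spin":0,"linear":[0,0,0.02]},{"claw":-1,"spin":0,"linear":[0,0,0]},{"claw":-1,"spin":0,"linear":[0,0,0]}]}}

```text
clock: 6.0
position: [0.5924, 0.0473, 0.114]
eef_rot: [-0.003, 0.708, 0.707, -0.002]
wrist_force: [0.3, 0.5, 0.5]
gripper_width: 1.0
finger_force: 0.0
```

```bash
python3 -c "
from h import *
plan(.600,.0455,.031,0)"
```

```text
t=6.00 pos=[0.5924 0.0473 0.114 ] ya=-0.1 spin=-0.1 shift=[np.float64(-1.8), np.float64(7.6), np.float64(83.0)] mm j=[-0.07  0.36  1.59  0.    1.2  -0.06] F=[0.3 0.5 0.5] Tz=[-0.11  0.04 -0.  ] w=94.0 f=0.0
```

Emit:
{"op": "arm_command", "data": {"motion": [{"claw":-1,"spin":0,"linear":[-0.002,0.0075,0.03]},{"claw":-1,"spin":0,"linear":[0,0,0.03]},{"claw":-1,"spin":0,"linear":[0,0,0.02]},{"claw":-1,"spin":0,"linear":[0,0,0.002]},{"claw":-1,"spin":0,"linear":[0,0,0]},{"claw":0.9,"spin":0,"linear":[0,0,0]},{"claw":0.9,"spin":0,"linear":[0,0,0]},{"claw":0.9,"spin":0,"linear":[0,0,0]},{"claw":0.9,"spin":0,"linear":[0,0,0]},{"claw":0.9,"spin":0,"linear":[0,0,0]}]}}

```text
clock: 6.83
position: [0.6025, 0.0451, 0.0365]
eef_rot: [0.0, 0.707, 0.707, -0.0]
wrist_force: [-2.5, -0.9, 1.1]
gripper_width: 0.68
finger_force: 0.9
```

```bash
python3 -c "
from h import *
plan(.600,.0455,.031,0)"
```

```text
t=6.83 pos=[0.6025 0.0451 0.0365] ya=-0.1 spin=-0.1 shift=[np.float64(0.4), np.float64(-2.5), np.float64(5.5)] mm j=[-0.07  0.48  1.61 -0.    1.06 -0.07] F=[-2.5 -0.9  1.1] Tz=[-0.09  0.44  0.  ] w=63.9 f=0.9
```

Emit:
{"op": "arm_command", "data": {"motion": [{"claw":-0.6,"spin":0,"linear":[0,0,0]},{"claw":-0.6,"spin":0,"linear":[0,0,0.009]},{"claw":-0.6,"spin":0,"linear":[0,0,0]},{"claw":0.9,"spin":0,"linear":[0,0,0]},{"claw":0.9,"spin":0,"linear":[0,0,0]},{"claw":0.9,"spin":0,"linear":[0,0,0]},{"claw":0.9,"spin":0,"linear":[0,0,0]},{"claw":0.9,"spin":0,"linear":[0,0,0]}]}}

```text
clock: 7.5
position: [0.6022, 0.0451, 0.0261]
eef_rot: [-0.0, 0.707, 0.707, -0.0]
wrist_force: [-0.0, 0.1, -3.1]
gripper_width: 0.675
finger_force: 24.9
```

```bash
python3 -c "
from h import *
plan(.600,.0455,.031,0)"
```

```text
t=7.50 pos=[0.6022 0.0451 0.0261] ya=-0.1 spin=-0.1 shift=[np.float64(0.4), np.float64(-2.2), np.float64(-4.9)] mm j=[-0.07  0.49  1.61 -0.    1.04 -0.07] F=[-0.   0.1 -3.1] Tz=[-0.06  0.09 -0.02] w=63.5 f=24.9
```

Emit:
{"op": "arm_command", "data": {"motion": [{"claw":0.9,"spin":0,"linear":[0,0,-0.02]},{"claw":0.9,"spin":0,"linear":[0,0,-0.03]},{"claw":0.9,"spin":0,"linear":[0,0,-0.03]},{"claw":0.9,"spin":5,"linear":[0,0,-0.02]},{"claw":0.9,"spin":0,"linear":[0,0,0]}]}}

```text
clock: 7.92
position: [0.6066, 0.0449, 0.1322]
eef_rot: [0.004, 0.738, 0.675, 0.004]
wrist_force: [1.2, -0.3, -1.5]
gripper_width: 0.671
finger_force: 24.9
```

```bash
python3 -c "
from h import *
plan(.4918,.3268,.044,-5)"
```

```text
t=7.92 pos=[0.6066 0.0449 0.1322] ya=-5.1 spin=-0.1 shift=[np.float64(270.8), np.float64(-139.0), np.float64(88.2)] mm j=[-0.07  0.36  1.55  0.    1.22  0.02] F=[ 1.2 -0.3 -1.5] Tz=[-0.07 -0.03  0.06] w=63.1 f=24.9
```

Emit:
{"op": "arm_command", "data": {"motion": [{"claw":0.9,"spin":0,"linear":[0.0335,-0.017,0]},{"claw":0.9,"spin":0,"linear":[0.0335,-0.017,0]},{"claw":0.9,"spin":0,"linear":[0.0335,-0.017,0]},{"claw":0.9,"spin":0,"linear":[0.0335,-0.017,0]},{"claw":0.9,"spin":0,"linear":[0.0335,-0.017,0]},{"claw":0.9,"spin":0,"linear":[0.0335,-0.017,0]},{"claw":0.9,"spin":0,"linear":[0.0335,-0.017,0]},{"claw":0.9,"spin":0,"linear":[0.0335,-0.017,0.01]},{"claw":0.9,"spin":0,"linear":[0,0,0.02]},{"claw":0.9,"spin":0,"linear":[0,0,0]}]}}

```text
clock: 8.75
position: [0.4857, 0.3242, 0.091]
eef_rot: [-0.001, 0.736, 0.677, -0.005]
wrist_force: [-0.8, -0.9, -3.5]
gripper_width: 0.675
finger_force: 24.9
```

```bash
python3 -c "
from h import *
plan(.4918,.3268,.043,-5)"
```

```text
t=8.75 pos=[0.4857 0.3242 0.091 ] ya=-4.7 spin=0.3 shift=[np.float64(3.1), np.float64(5.9), np.float64(48.0)] mm j=[ 0.44  0.37  1.63 -0.    1.15  0.52] F=[-0.8 -0.9 -3.5] Tz=[-0.12  0.19 -0.02] w=63.4 f=24.9
```

Emit:
{"op": "arm_command", "data": {"motion": [{"claw":0.9,"spin":0,"linear":[0.003,0.006,0.02]},{"claw":0.9,"spin":0,"linear":[0,0,0.018]},{"claw":0.9,"spin":0,"linear":[0,0,0.007]},{"claw":0.9,"spin":0,"linear":[0,0,0]},{"claw":0.9,"spin":0,"linear":[0,0,0]}]}}

```text
clock: 9.17
position: [0.4967, 0.3254, 0.0509]
eef_rot: [-0.0, 0.738, 0.675, -0.001]
wrist_force: [-0.3, -0.3, -1.6]
gripper_width: 0.675
finger_force: 24.9
```

```bash
python3 -c "
from h import *
plan(.4918,.3268,.041,-5)"
```

```text
t=9.17 pos=[0.4967 0.3254 0.0509] ya=-5.1 spin=-0.1 shift=[np.float64(0.9), np.float64(-5.0), np.float64(9.9)] mm j=[ 0.43  0.44  1.63 -0.    1.08  0.52] F=[-0.3 -0.3 -1.6] Tz=[-0.15  0.06 -0.02] w=63.5 f=24.9
```

Emit:
{"op": "arm_command", "data": {"motion": [{"claw":0.9,"spin":0,"linear":[0,-0.003,0.005]},{"claw":0.9,"spin":0,"linear":[0,0,0.003]},{"claw":0.9,"spin":0,"linear":[0,0,0]},{"claw":0.9,"spin":0,"linear":[0,0,0]}]}}

```text
clock: 9.5
position: [0.494, 0.3268, 0.0438]
eef_rot: [0.0, 0.738, 0.675, 0.0]
wrist_force: [-0.7, -0.0, -1.6]
gripper_width: 0.676
finger_force: 24.9
```

```bash
python3 -c "
from h import *
plan(.4918,.3268,.041,-5)"
```

```text
t=9.50 pos=[0.494  0.3268 0.0438] ya=-5.1 spin=-0.1 shift=[np.float64(-0.2), np.float64(-2.2), np.float64(2.8)] mm j=[ 0.44  0.45  1.64 -0.    1.06  0.53] F=[-0.7 -0.  -1.6] Tz=[-0.08  0.08  0.  ] w=63.5 f=24.9
```

Emit:
{"op": "arm_command", "data": {"motion": [{"claw":0.9,"spin":0,"linear":[0,0,0.003]},{"claw":0.9,"spin":0,"linear":[0,0,0]},{"claw":-0.7,"spin":0,"linear":[0,0,0]},{"claw":-0.7,"spin":0,"linear":[0,0,0]},{"claw":-0.7,"spin":0,"linear":[0,0,0]},{"claw":-0.7,"spin":0,"linear":[0,0,-0.02]},{"claw":-0.7,"spin":0,"linear":[0,0,-0.03]},{"claw":-0.7,"spin":0,"linear":[0,0,-0.04]},{"claw":-0.7,"spin":0,"linear":[0,0,-0.03]},{"claw":-1,"spin":0,"linear":[0,0,0]}]}}

```text
clock: 10.33
position: [0.4988, 0.3293, 0.1691]
eef_rot: [0.002, 0.738, 0.675, 0.007]
wrist_force: [1.5, -0.4, 0.9]
gripper_width: 0.886
finger_force: 0.0
```

```bash
python3 - <<'E'
from h import *
caps(snap('top','top3'))
plan(.4646,-.083,.13,-5)
E
```

```text
cap [344.  227.7] 499 [ 0.6203 -0.0576]
cap [354.7 296. ] 515 [ 0.4646 -0.0826]
t=10.38 pos=[0.4972 0.3284 0.1657] ya=-5.1 spin=-0.1 shift=[np.float64(-412.7), np.float64(3.4), np.float64(35.7)] mm j=[0.44 0.3  1.56 0.   1.28 0.53] F=[-0.1  1.2 -0.3] Tz=[-0.09  0.09  0.03] w=87.6 f=0.0
```

Emit:
{"op": "arm_command", "data": {"motion": [{"claw":-1,"spin":0,"linear":[-0.04,0,0]},{"claw":-1,"spin":0,"linear":[-0.04,0,0]},{"claw":-1,"spin":0,"linear":[-0.04,0,0]},{"claw":-1,"spin":0,"linear":[-0.04,0,0]},{"claw":-1,"spin":0,"linear":[-0.04,0,0]},{"claw":-1,"spin":0,"linear":[-0.04,0,0]},{"claw":-1,"spin":0,"linear":[-0.04,0,0]},{"claw":-1,"spin":0,"linear":[-0.04,0,0]},{"claw":-1,"spin":0,"linear":[-0.04,0,0]},{"claw":-1,"spin":0,"linear":[-0.04,0.003,0]}]}}

```text
clock: 11.22
position: [0.4595, -0.0731, 0.1589]
eef_rot: [-0.001, 0.738, 0.675, -0.001]
wrist_force: [0.4, -0.5, -0.2]
gripper_width: 1.003
finger_force: 0.0
```

Emit:
{"op": "arm_command", "data": {"motion": [{"claw":-1,"spin":0,"linear":[-0.012,0,0.02]},{"claw":-1,"spin":0,"linear":[0,0,0.03]},{"claw":-1,"spin":0,"linear":[0,0,0]},{"claw":-1,"spin":0,"linear":[0,0,0]}]}}

```text
clock: 11.55
position: [0.4577, -0.083, 0.1079]
eef_rot: [-0.003, 0.738, 0.675, -0.002]
wrist_force: [-0.9, 0.4, 0.4]
gripper_width: 0.999
finger_force: 0.0
```

```bash
python3 - <<'E'
from h import *
plan(.4646,-.083,.027,-5)
E
```

```text
t=11.55 pos=[ 0.4577 -0.083   0.1079] ya=-5.1 spin=-0.1 shift=[np.float64(0.6), np.float64(6.8), np.float64(80.9)] mm j=[-0.37  0.11  1.91  0.    1.12 -0.28] F=[-0.9  0.4  0.4] Tz=[-0.05  0.05  0.01] w=93.9 f=0.0
```

Emit:
{"op": "arm_command", "data": {"motion": [{"claw":-1,"spin":0,"linear":[0,0.005,0.025]},{"claw":-1,"spin":0,"linear":[0,0,0.025]},{"claw":-1,"spin":0,"linear":[0,0,0.02]},{"claw":-1,"spin":0,"linear":[0,0,0.011]},{"claw":-1,"spin":0,"linear":[0,0,0]},{"claw":-1,"spin":0,"linear":[0,0,0]}]}}

```text
clock: 12.05
position: [0.466, -0.0839, 0.03]
eef_rot: [0.0, 0.737, 0.676, 0.0]
wrist_force: [0.1, -0.1, -0.0]
gripper_width: 1.003
finger_force: 0.0
```

```bash
python3 - <<'E'
from h import *
plan(.4646,-.083,.027,-5)
E
```

```text
t=12.05 pos=[ 0.466  -0.0839  0.03  ] ya=-5.0 spin=-0.0 shift=[np.float64(0.7), np.float64(-1.4), np.float64(3.0)] mm j=[-0.36  0.26  1.94  0.    0.94 -0.27] F=[ 0.1 -0.1 -0. ] Tz=[-0.03  0.03 -0.04] w=94.2 f=0.0
```

Emit:
{"op": "arm_command", "data": {"motion": [{"claw":0.9,"spin":0,"linear":[0,-0.001,0.003]},{"claw":0.9,"spin":0,"linear":[0,0,0]},{"claw":0.9,"spin":0,"linear":[0,0,0]},{"claw":0.9,"spin":0,"linear":[0,0,0]},{"claw":0.9,"spin":0,"linear":[0,0,0]},{"claw":0.9,"spin":0,"linear":[0,0,0]},{"claw":0.9,"spin":0,"linear":[0,0,-0.02]},{"claw":0.9,"spin":0,"linear":[0,0,-0.03]},{"claw":0.9,"spin":0,"linear":[0,0,-0.03]},{"claw":0.9,"spin":0,"linear":[0,0,-0.02]}]}}

```text
clock: 12.88
position: [0.4653, -0.0845, 0.1285]
eef_rot: [0.001, 0.738, 0.675, 0.001]
wrist_force: [1.1, 0.1, -2.4]
gripper_width: 0.673
finger_force: 25.0
```

```bash
python3 - <<'E'
from h import *
plan(.4804,.1954,.0435,-5)
E
```

```text
t=12.88 pos=[ 0.4653 -0.0845  0.1285] ya=-5.1 spin=-0.1 shift=[np.float64(280.1), np.float64(-9.3), np.float64(85.0)] mm j=[-0.36  0.09  1.88  0.    1.16 -0.27] F=[ 1.1  0.1 -2.4] Tz=[-0.05  0.03 -0.02] w=63.2 f=25.0
```

Emit:
{"op": "arm_command", "data": {"motion": [{"claw":0.9,"spin":0,"linear":[0.035,-0.001,0]},{"claw":0.9,"spin":0,"linear":[0.035,-0.001,0]},{"claw":0.9,"spin":0,"linear":[0.035,-0.001,0]},{"claw":0.9,"spin":0,"linear":[0.035,-0.001,0]},{"claw":0.9,"spin":0,"linear":[0.035,-0.001,0]},{"claw":0.9,"spin":0,"linear":[0.035,-0.001,0]},{"claw":0.9,"spin":0,"linear":[0.035,-0.001,0]},{"claw":0.9,"spin":0,"linear":[0.035,-0.001,0.01]},{"claw":0.9,"spin":0,"linear":[0,0,0.02]},{"claw":0.9,"spin":0,"linear":[0,0,0]}]}}

```text
clock: 13.72
position: [0.4778, 0.1964, 0.0928]
eef_rot: [-0.002, 0.736, 0.677, -0.003]
wrist_force: [-1.3, -0.2, -3.4]
gripper_width: 0.673
finger_force: 25.0
```

Emit:
{"op": "arm_command", "data": {"motion": [{"claw":0.9,"spin":0,"linear":[0,0,0.02]},{"claw":0.9,"spin":0,"linear":[0,0,0.015]},{"claw":0.9,"spin":0,"linear":[0,0,0]},{"claw":0.9,"spin":0,"linear":[0,0,0]}]}}

```text
clock: 14.05
position: [0.4802, 0.1943, 0.0608]
eef_rot: [-0.001, 0.738, 0.675, -0.001]
wrist_force: [0.3, -0.6, -1.9]
gripper_width: 0.674
finger_force: 25.0
```

```bash
python3 - <<'E'
from h import *
plan(.4804,.1954,.0415,-5)
E
```

```text
t=14.05 pos=[0.4802 0.1943 0.0608] ya=-5.1 spin=-0.1 shift=[np.float64(1.1), np.float64(0.1), np.float64(19.3)] mm j=[ 0.22  0.29  1.82 -0.    1.04  0.31] F=[ 0.3 -0.6 -1.9] Tz=[-0.1   0.04 -0.01] w=63.4 f=25.0
```

Emit:
{"op": "arm_command", "data": {"motion": [{"claw":0.9,"spin":0,"linear":[0,0,0.01]},{"claw":0.9,"spin":0,"linear":[0,0,0.007]},{"claw":0.9,"spin":0,"linear":[0,0,0.002]},{"claw":0.9,"spin":0,"linear":[0,0,0]},{"claw":0.9,"spin":0,"linear":[0,0,0]}]}}

```text
clock: 14.47
position: [0.4815, 0.1954, 0.0426]
eef_rot: [0.0, 0.738, 0.675, 0.0]
wrist_force: [0.5, 0.1, -2.4]
gripper_width: 0.671
finger_force: 25.0
```

```bash
python3 - <<'E'
from h import *
plan(.4804,.1954,.0415,-5)
E
```

```text
t=14.47 pos=[0.4815 0.1954 0.0426] ya=-5.1 spin=-0.1 shift=[np.float64(-0.1), np.float64(-1.1), np.float64(1.1)] mm j=[0.22 0.32 1.82 0.   1.   0.31] F=[ 0.5  0.1 -2.4] Tz=[-0.11  0.08 -0.02] w=63.1 f=25.0
```

Emit:
{"op": "arm_command", "data": {"motion": [{"claw":0.9,"spin":0,"linear":[0,0,0.002]},{"claw":0.9,"spin":0,"linear":[0,0,0]},{"claw":-0.7,"spin":0,"linear":[0,0,0]},{"claw":-0.7,"spin":0,"linear":[0,0,0]},{"claw":-0.7,"spin":0,"linear":[0,0,0]},{"claw":-0.7,"spin":0,"linear":[0,0,-0.02]},{"claw":-0.7,"spin":0,"linear":[0,0,-0.03]},{"claw":-0.7,"spin":0,"linear":[0,0,-0.04]},{"claw":-0.7,"spin":0,"linear":[0,0,-0.03]},{"claw":-1,"spin":0,"linear":[0,0,0]}]}}

```text
clock: 15.3
position: [0.4866, 0.1967, 0.168]
eef_rot: [0.004, 0.738, 0.675, 0.006]
wrist_force: [1.0, -0.1, 0.7]
gripper_width: 0.892
finger_force: 0.0
```

```bash
python3 - <<'E'
from h import *
caps(snap('top','top4'))
plan(.6203,-.058,.13,-5)
E
```

```text
cap [344.1 227.7] 500 [ 0.6203 -0.0577]
t=15.35 pos=[0.4847 0.1962 0.1648] ya=-5.1 spin=-0.1 shift=[np.float64(-241.4), np.float64(157.2), np.float64(34.8)] mm j=[0.22 0.15 1.74 0.   1.24 0.31] F=[ 0.8 -0.1  0.7] Tz=[-0.03  0.05  0.03] w=87.0 f=0.0
```

Emit:
{"op": "arm_command", "data": {"motion": [{"claw":-1,"spin":0,"linear":[-0.03,0.02,0]},{"claw":-1,"spin":0,"linear":[-0.03,0.02,0]},{"claw":-1,"spin":0,"linear":[-0.03,0.02,0]},{"claw":-1,"spin":0,"linear":[-0.03,0.02,0]},{"claw":-1,"spin":0,"linear":[-0.03,0.02,0]},{"claw":-1,"spin":0,"linear":[-0.03,0.02,0]},{"claw":-1,"spin":0,"linear":[-0.03,0.02,0]},{"claw":-1,"spin":0,"linear":[-0.03,0.018,0.02]},{"claw":-1,"spin":0,"linear":[0,0,0.03]},{"claw":-1,"spin":0,"linear":[0,0,0]}]}}

```text
clock: 16.18
position: [0.6125, -0.0586, 0.1024]
eef_rot: [-0.006, 0.739, 0.674, -0.004]
wrist_force: [-1.9, 0.7, -1.8]
gripper_width: 0.997
finger_force: 0.0
```

```bash
python3 - <<'E'
from h import *
plan(.6203,-.058,.027,-5)
E
```

```text
t=16.18 pos=[ 0.6125 -0.0586  0.1024] ya=-5.3 spin=-0.3 shift=[np.float64(1.2), np.float64(7.7), np.float64(75.4)] mm j=[-0.24  0.42  1.53 -0.    1.2  -0.14] F=[-1.9  0.7 -1.8] Tz=[-0.04  0.12 -0.06] w=93.8 f=0.0
```

Emit:
{"op": "arm_command", "data": {"motion": [{"claw":-1,"spin":0,"linear":[0,0.004,0.025]},{"claw":-1,"spin":0,"linear":[0,0,0.025]},{"claw":-1,"spin":0,"linear":[0,0,0.02]},{"claw":-1,"spin":0,"linear":[0,0,0.007]},{"claw":-1,"spin":0,"linear":[0,0,0]},{"claw":-1,"spin":0,"linear":[0,0,0]}]}}

```text
clock: 16.68
position: [0.6212, -0.0572, 0.0336]
eef_rot: [-0.0, 0.737, 0.676, -0.0]
wrist_force: [1.6, -0.4, 0.7]
gripper_width: 1.0
finger_force: 0.0
```

```bash
python3 - <<'E'
from h import *
plan(.6203,-.058,.027,-5)
E
```

```text
t=16.68 pos=[ 0.6212 -0.0572  0.0336] ya=-5.0 spin=-0.0 shift=[np.float64(-0.9), np.float64(-0.8), np.float64(6.6)] mm j=[-0.23  0.52  1.55  0.    1.07 -0.14] F=[ 1.6 -0.4  0.7] Tz=[-0.03  0.02  0.02] w=94.0 f=0.0
```

Emit:
{"op": "arm_command", "data": {"motion": [{"claw":0.9,"spin":0,"linear":[0,0,0.006]},{"claw":0.9,"spin":0,"linear":[0,0,0]},{"claw":0.9,"spin":0,"linear":[0,0,0]},{"claw":0.9,"spin":0,"linear":[0,0,0]},{"claw":0.9,"spin":0,"linear":[0,0,0]},{"claw":0.9,"spin":0,"linear":[0,0,0]},{"claw":0.9,"spin":0,"linear":[0,0,-0.02]},{"claw":0.9,"spin":0,"linear":[0,0,-0.03]},{"claw":0.9,"spin":0,"linear":[0,0,-0.03]},{"claw":0.9,"spin":0,"linear":[0,0,-0.03]}]}}

```text
clock: 17.52
position: [0.6205, -0.0578, 0.1373]
eef_rot: [-0.001, 0.738, 0.675, -0.001]
wrist_force: [1.3, -0.5, -2.3]
gripper_width: 0.67
finger_force: 24.9
```

```bash
python3 - <<'E'
from h import *
plan(.5459,.2559,.0415,-5)
E
```

```text
t=17.52 pos=[ 0.6205 -0.0578  0.1373] ya=-5.1 spin=-0.1 shift=[np.float64(306.0), np.float64(-101.6), np.float64(95.8)] mm j=[-0.23  0.39  1.5   0.    1.26 -0.14] F=[ 1.3 -0.5 -2.3] Tz=[-0.05  0.   -0.02] w=63.0 f=24.9
```

Emit:
{"op": "arm_command", "data": {"motion": [{"claw":0.9,"spin":0,"linear":[0.036,-0.012,0]},{"claw":0.9,"spin":0,"linear":[0.036,-0.012,0]},{"claw":0.9,"spin":0,"linear":[0.036,-0.012,0]},{"claw":0.9,"spin":0,"linear":[0.036,-0.012,0]},{"claw":0.9,"spin":0,"linear":[0.036,-0.012,0]},{"claw":0.9,"spin":0,"linear":[0.036,-0.012,0]},{"claw":0.9,"spin":0,"linear":[0.036,-0.012,0]},{"claw":0.9,"spin":0,"linear":[0.036,-0.012,0]},{"claw":0.9,"spin":0,"linear":[0.018,-0.006,0]},{"claw":0.9,"spin":0,"linear":[0,0,0]}]}}

```text
clock: 18.35
position: [0.5447, 0.2601, 0.1366]
eef_rot: [-0.001, 0.736, 0.677, -0.0]
wrist_force: [-0.3, 0.2, -2.7]
gripper_width: 0.67
finger_force: 24.9
```

Emit:
{"op": "arm_command", "data": {"motion": [{"claw":0.9,"spin":0,"linear":[0,0,0.02]},{"claw":0.9,"spin":0,"linear":[0,0,0.015]},{"claw":0.9,"spin":0,"linear":[0,0,0]},{"claw":0.9,"spin":0,"linear":[0,0,0]}]}}

```text
clock: 18.68
position: [0.5457, 0.2547, 0.1008]
eef_rot: [-0.001, 0.738, 0.675, -0.002]
wrist_force: [0.8, -0.6, -2.3]
gripper_width: 0.672
finger_force: 24.9
```

```bash
python3 - <<'E'
from h import *
plan(.5459,.2559,.0415,-5)
E
```

```text
t=18.68 pos=[0.5457 0.2547 0.1008] ya=-5.1 spin=-0.1 shift=[np.float64(1.2), np.float64(0.0), np.float64(59.3)] mm j=[ 0.29  0.39  1.58 -0.    1.18  0.38] F=[ 0.8 -0.6 -2.3] Tz=[-0.08  0.09 -0.02] w=63.2 f=24.9
```

Emit:
{"op": "arm_command", "data": {"motion": [{"claw":0.9,"spin":0,"linear":[0,0,0.02]},{"claw":0.9,"spin":0,"linear":[0,0,0.02]},{"claw":0.9,"spin":0,"linear":[0,0,0.01]},{"claw":0.9,"spin":0,"linear":[0,0,0.007]},{"claw":0.9,"spin":0,"linear":[0,0,0]},{"claw":0.9,"spin":0,"linear":[0,0,0]}]}}

```text
clock: 19.18
position: [0.5474, 0.2558, 0.0459]
eef_rot: [0.0, 0.738, 0.675, 0.0]
wrist_force: [1.5, 0.5, -3.0]
gripper_width: 0.669
finger_force: 24.9
```

```bash
python3 - <<'E'
from h import *
plan(.5459,.2559,.0415,-5)
E
```

```text
t=19.18 pos=[0.5474 0.2558 0.0459] ya=-5.1 spin=-0.1 shift=[np.float64(0.0), np.float64(-1.5), np.float64(4.4)] mm j=[ 0.29  0.46  1.6  -0.    1.07  0.38] F=[ 1.5  0.5 -3. ] Tz=[-0.03  0.03  0.  ] w=62.9 f=24.9
```

Emit:
{"op": "arm_command", "data": {"motion": [{"claw":0.9,"spin":0,"linear":[0,0,0.004]},{"claw":0.9,"spin":0,"linear":[0,0,0]},{"claw":0.9,"spin":0,"linear":[0,0,0]},{"claw":-0.7,"spin":0,"linear":[0,0,0]},{"claw":-0.7,"spin":0,"linear":[0,0,0]},{"claw":-0.7,"spin":0,"linear":[0,0,0]},{"claw":-0.7,"spin":0,"linear":[0,0,-0.02]},{"claw":-0.7,"spin":0,"linear":[0,0,-0.04]},{"claw":-0.7,"spin":0,"linear":[0,0,-0.04]},{"claw":-0.7,"spin":0,"linear":[0,0,-0.04]}]}}

```text
clock: 20.02
position: [0.546, 0.2557, 0.1824]
eef_rot: [-0.0, 0.738, 0.675, -0.001]
wrist_force: [0.2, 0.3, 0.3]
gripper_width: 0.851
finger_force: 0.0
```

Emit:
{"op": "arm_command", "data": {"motion": [{"claw":0,"spin":-7.1,"linear":[0,0,0]},{"claw":0,"spin":-7.1,"linear":[0,0,0]},{"claw":0,"spin":-7.1,"linear":[0,0,0]},{"claw":0,"spin":-7.1,"linear":[0,0,0]},{"claw":0,"spin":-7.1,"linear":[0,0,0]},{"claw":0,"spin":-7.1,"linear":[0,0,0]},{"claw":0,"spin":-7.1,"linear":[0,0,0]},{"claw":0,"spin":-7.1,"linear":[0,0,0]},{"claw":0,"spin":-7.1,"linear":[0,0,0]},{"claw":0,"spin":-7.1,"linear":[0,0,0]}]}}

```text
clock: 20.85
position: [0.5466, 0.2559, 0.1814]
eef_rot: [-0.0, 0.205, 0.979, -0.0]
wrist_force: [1.1, 0.2, -0.0]
gripper_width: 0.502
finger_force: 0.0
```

```bash
python3 - <<'E'
from h import *
plan(.430,-.303,.2,73)
E
```

```text
t=20.85 pos=[0.5466 0.2559 0.1814] ya=66.3 spin=-6.7 shift=[np.float64(-51.9), np.float64(-568.5), np.float64(-18.6)] mm j=[ 0.29  0.3   1.51  0.    1.33 -0.86] F=[ 1.1  0.2 -0. ] Tz=[-0.02 -0.03 -0.02] w=47.2 f=0.0
```

Emit:
{"op": "arm_command", "data": {"motion": [{"claw":0,"spin":-6.7,"linear":[0,0,-0.01]},{"claw":0,"spin":0,"linear":[-0.004,-0.04,0]},{"claw":0,"spin":0,"linear":[-0.004,-0.04,0]},{"claw":0,"spin":0,"linear":[-0.004,-0.04,0]},{"claw":0,"spin":0,"linear":[-0.004,-0.04,0]},{"claw":0,"spin":0,"linear":[-0.004,-0.04,0]},{"claw":0,"spin":0,"linear":[-0.004,-0.04,0]},{"claw":0,"spin":0,"linear":[-0.004,-0.04,0]},{"claw":0,"spin":0,"linear":[-0.004,-0.04,0]},{"claw":0,"spin":0,"linear":[-0.004,-0.04,0]}]}}

```text
clock: 21.68
position: [0.473, -0.1001, 0.1918]
eef_rot: [0.0, 0.151, 0.989, 0.0]
wrist_force: [0.0, 0.0, 0.5]
gripper_width: 0.5
finger_force: 0.0
```

Emit:
{"op": "arm_command", "data": {"motion": [{"claw":0,"spin":0,"linear":[-0.004,-0.04,0]},{"claw":0,"spin":0,"linear":[-0.004,-0.04,0]},{"claw":0,"spin":0,"linear":[-0.004,-0.04,0]},{"claw":0,"spin":0,"linear":[-0.004,-0.04,0]},{"claw":0,"spin":0,"linear":[0,0,0]},{"claw":0,"spin":0,"linear":[0,0,0]},{"claw":0,"spin":0,"linear":[0,0,0]}]}}

```text
clock: 22.27
position: [0.4411, -0.2556, 0.1913]
eef_rot: [-0.0, 0.151, 0.988, 0.0]
wrist_force: [0.5, 0.5, -0.7]
gripper_width: 0.498
finger_force: 0.0
```

```bash
python3 - <<'E'
from h import *
plan(.430,-.303,.097,73)
t=snap('top','top5')
a=cv2.resize(t['img'][200:350,140:280,::-1],None,fx=3,fy=3);s=snap('side','side5')
b=cv2.resize(s['img'][120:230,220:400,::-1],None,fx=2,fy=2);m=np.zeros((450,800,3),np.uint8);m[:,:420]=a;m[:220,430:790]=b;cv2.imwrite('pics/c5.png',m)
E
```

```text
t=22.27 pos=[ 0.4411 -0.2556  0.1913] ya=72.6 spin=-0.4 shift=[np.float64(-3.2), np.float64(-48.6), np.float64(94.3)] mm j=[-0.7   0.1   1.74  0.    1.31 -1.96] F=[ 0.5  0.5 -0.7] Tz=[ 0.04 -0.03 -0.03] w=46.8 f=0.0
```

View pics/c5.png

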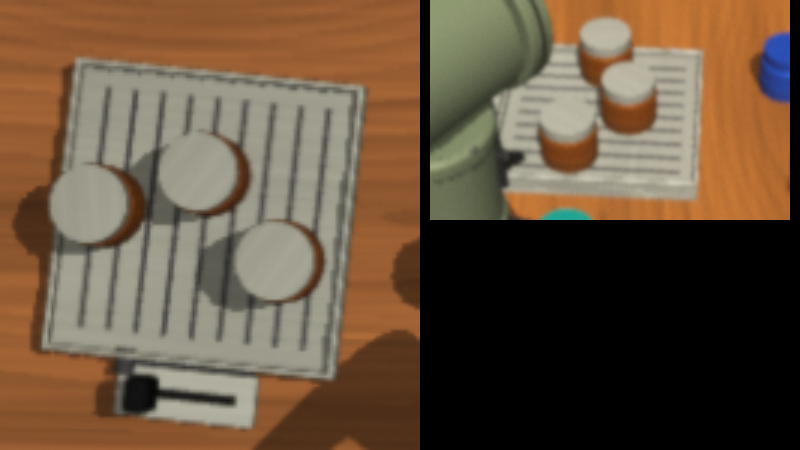

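Emit:
{"op": "arm_command", "data": {"motion": [{"claw":0,"spin":0,"linear":[-0.003,-0.024,0.02]},{"claw":0,"spin":0,"linear":[0,-0.024,0.02]},{"claw":0,"spin":0,"linear":[0,0,0.015]},{"claw":0,"spin":0,"linear":[0,0,0]},{"claw":0,"spin":0,"linear":[0,0,0]}]}}

```text
clock: 22.78
position: [0.4298, -0.3008, 0.1356]
eef_rot: [-0.001, 0.15, 0.989, 0.001]
wrist_force: [0.5, 0.1, 0.2]
gripper_width: 0.497
finger_force: 0.0
```

```bash
python3 - <<'E'
from h import *
plan(.430,-.303,.099,73)
print(onz(load('top5'),170,268.3,.073), 'want .4918 .3268')
E
```

```text
t=22.78 pos=[ 0.4298 -0.3008  0.1356] ya=72.7 spin=-0.3 shift=[np.float64(-0.9), np.float64(-2.1), np.float64(36.6)] mm j=[-0.78  0.19  1.75  0.    1.2  -2.05] F=[0.5 0.1 0.2] Tz=[-0.   -0.01  0.06] w=46.8 f=0.0
[0.52264554 0.33525583 0.073     ] want .4918 .3268
```

```bash
python3 - <<'E'
from h import *
t=load('top5');s=load('side5')
for p,q in(((90,205),(605,37)),((200,172),(628,82)),((277,261),(568,120))):
    x,r=tri(t,(140+p[0]/3,200+p[1]/3),s,(220+(q[0]-430)/2,120+q[1]/2));d=x[:2]-[.516,.2585];c,n=np.cos(-.087),np.sin(-.087)
    print(x.round(4),np.round(r,4),'local',(d@[c,n]).round(4),(d@[-n,c]).round(4))
E
```

```text
[0.523  0.3365 0.0684] [0.0003 0.0003] local 0.0002 0.0783
[0.5486 0.253  0.07  ] [0.0001 0.0001] local 0.033 -0.0026
[0.4829 0.1936 0.0685] [0.0006 0.0006] local -0.0273 -0.0675
```

```bash
python3 - <<'E'
from h import *
t=load('top5');s=load('side5')
a=cv2.resize(t['img'][240:300,145:205,::-1],None,fx=6,fy=6,interpolation=2);b=cv2.resize(s['img'][120:200,265:345,::-1],None,fx=5,fy=5,interpolation=2)
m=np.zeros((400,800,3),np.uint8);m[:360,:360]=a;m[:,400:]=b;cv2.imwrite('pics/c6.png',m)
E
```

```text
(no output)
```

View pics/c6.png

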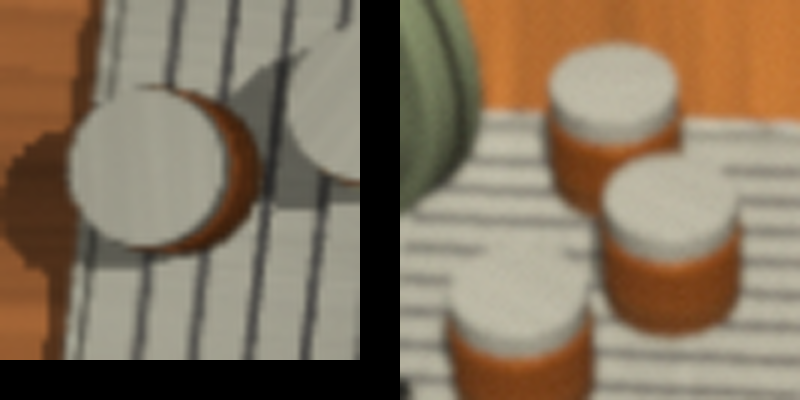

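The jar got nudged in the tray but stands flat and inside it. On to the knob.

Emit:
{"op": "arm_command", "data": {"motion": [{"claw":0,"spin":0,"linear":[-0.001,-0.002,0.015]},{"claw":0,"spin":0,"linear":[0,0,0.015]},{"claw":0,"spin":0,"linear":[0,0,0.007]},{"claw":0,"spin":0,"linear":[0,0,0]},{"claw":0.95,"spin":0,"linear":[0,0,0]},{"claw":0.95,"spin":0,"linear":[0,0,0]},{"claw":0.95,"spin":0,"linear":[0,0,0]},{"claw":0.95,"spin":0,"linear":[0,0,0]},{"claw":0.95,"spin":0,"linear":[0,0,0]}], "force": 20}}

```text
clock: 23.53
position: [0.4311, -0.3037, 0.1003]
eef_rot: [0.001, 0.152, 0.988, 0.002]
wrist_force: [4.2, 9.8, 6.8]
gripper_width: 0.182
finger_force: 5.1
```

```bash
python3 - <<'E'
from h import *
plan(.430,-.303,.099,73)
E
```

```text
t=23.53 pos=[ 0.4311 -0.3037  0.1003] ya=72.6 spin=-0.4 shift=[np.float64(1.2), np.float64(0.3), np.float64(1.3)] mm j=[-0.78  0.25  1.77  0.    1.12 -2.05] F=[4.2 9.8 6.8] Tz=[ 1.88 -0.61 -0.07] w=17.1 f=5.1
```

Emit:
{"op": "arm_command", "data": {"motion": [{"claw":0.95,"spin":0,"linear":[0,0.001,0]},{"claw":0.95,"spin":0,"linear":[0,0,0]},{"claw":0.95,"spin":0,"linear":[0,0,0]}]}}

```text
clock: 23.78
position: [0.4316, -0.3021, 0.1003]
eef_rot: [0.001, 0.151, 0.988, 0.002]
wrist_force: [0.9, 5.9, 4.9]
gripper_width: 0.148
finger_force: 20.0
```

```bash
python3 - <<'E'
from h import *
plan(.430,-.303,.099,73)
E
```

```text
t=23.78 pos=[ 0.4316 -0.3021  0.1003] ya=72.6 spin=-0.4 shift=[np.float64(1.2), np.float64(-1.4), np.float64(1.3)] mm j=[-0.78  0.24  1.77  0.    1.12 -2.05] F=[0.9 5.9 4.9] Tz=[ 1.16 -0.28 -0.08] w=13.9 f=20.0
```

Emit:
{"op": "arm_command", "data": {"motion": [{"claw":0.95,"spin":6,"linear":[0,0,0]},{"claw":0.95,"spin":6,"linear":[0,0,0]},{"claw":0.95,"spin":6,"linear":[0,0,0]},{"claw":0.95,"spin":6,"linear":[0,0,0]},{"claw":0.95,"spin":6,"linear":[0,0,0]},{"claw":0.95,"spin":6,"linear":[0,0,0]},{"claw":0.95,"spin":6,"linear":[0,0,0]},{"claw":0.95,"spin":6,"linear":[0,0,0]},{"claw":0.95,"spin":6,"linear":[0,0,0]},{"claw":0.95,"spin":6,"linear":[0,0,0]}], "force": 30}}

```text
clock: 24.62
position: [0.4305, -0.3031, 0.1003]
eef_rot: [-0.001, 0.627, 0.779, 0.001]
wrist_force: [-2.2, 3.8, 5.1]
gripper_width: 0.143
finger_force: 30.0
```

Emit:
{"op": "arm_command", "data": {"motion": [{"claw":0.95,"spin":3,"linear":[0,0,0]},{"claw":0.95,"spin":3,"linear":[0,0,0]},{"claw":0.95,"spin":0,"linear":[0,0,0]},{"claw":0.95,"spin":0,"linear":[0,0,0]}]}}

```text
clock: 24.95
position: [0.4303, -0.3031, 0.1003]
eef_rot: [-0.001, 0.665, 0.747, 0.0]
wrist_force: [-2.0, 3.2, 5.2]
gripper_width: 0.145
finger_force: 30.0
```

```bash
python3 - <<'E'
from h import *
plan(.430,-.303,.099,73)
E
```

```text
t=24.95 pos=[ 0.4303 -0.3031  0.1003] ya=6.6 spin=-66.4 shift=[np.float64(0.3), np.float64(0.0), np.float64(1.3)] mm j=[-0.78  0.24  1.77  0.    1.12 -0.89] F=[-2.   3.2  5.2] Tz=[ 0.6   0.42 -0.08] w=13.6 f=30.0
```

Emit:
{"op": "arm_command", "data": {"motion": [{"claw":0.95,"spin":3,"linear":[0,0,0]},{"claw":0.95,"spin":3,"linear":[0,0,0]},{"claw":0.95,"spin":3,"linear":[0,0,0]},{"claw":0.95,"spin":3,"linear":[0,0,0]},{"claw":0.95,"spin":0,"linear":[0,0,0]}]}}

```text
clock: 25.37
position: [0.43, -0.3031, 0.1003]
eef_rot: [-0.001, 0.74, 0.673, 0.0]
wrist_force: [-3.8, 4.2, 5.6]
gripper_width: 0.147
finger_force: 30.0
```

```bash
python3 - <<'E'
from h import *
plan(.430,-.303,.099,73)
E
```

```text
t=25.37 pos=[ 0.43   -0.3031  0.1003] ya=-5.5 spin=-78.5 shift=[np.float64(0.0), np.float64(0.1), np.float64(1.3)] mm j=[-0.78  0.24  1.77  0.    1.13 -0.68] F=[-3.8  4.2  5.6] Tz=[ 0.56  0.56 -0.02] w=13.8 f=30.0
```

Emit:
{"op": "arm_command", "data": {"motion": [{"claw":0.95,"spin":3,"linear":[0,0,0]},{"claw":0.95,"spin":3,"linear":[0,0,0]},{"claw":0.95,"spin":2,"linear":[0,0,0]},{"claw":0.95,"spin":0,"linear":[0,0,0]}]}}

```text
clock: 25.7
position: [0.4298, -0.3031, 0.1003]
eef_rot: [-0.001, 0.785, 0.62, -0.0]
wrist_force: [-2.6, 3.0, 6.8]
gripper_width: 0.147
finger_force: 30.0
```

```bash
python3 - <<'E'
from h import *
plan(.430,-.303,.099,73)
E
```

```text
t=25.70 pos=[ 0.4298 -0.3031  0.1003] ya=-13.4 spin=-86.4 shift=[np.float64(-0.2), np.float64(0.2), np.float64(1.3)] mm j=[-0.78  0.24  1.77 -0.    1.13 -0.54] F=[-2.6  3.   6.8] Tz=[ 0.57  0.66 -0.06] w=13.8 f=30.0
```

Emit:
{"op": "arm_command", "data": {"motion": [{"claw":0.95,"spin":3,"linear":[0,0,0]},{"claw":0.95,"spin":3,"linear":[0,0,0]},{"claw":0.95,"spin":2,"linear":[0,0,0]},{"claw":0.95,"spin":0,"linear":[0,0,0]}]}}

```text
clock: 26.03
position: [0.4296, -0.3031, 0.1003]
eef_rot: [-0.001, 0.826, 0.564, -0.001]
wrist_force: [-3.0, 4.3, 6.5]
gripper_width: 0.143
finger_force: 30.5
```

```bash
python3 - <<'E'
from h import *
plan(.430,-.303,.099,73);print(ctrl.get_obs()['joint_torque'][5])
E
```

```text
t=26.03 pos=[ 0.4296 -0.3031  0.1003] ya=-21.3 spin=-94.3 shift=[np.float64(-0.3), np.float64(0.2), np.float64(1.3)] mm j=[-0.78  0.24  1.77 -0.    1.13 -0.41] F=[-3.   4.3  6.5] Tz=[0.61 0.78 0.54] w=13.5 f=30.5
0.8042746782302856
```

Emit:
{"op": "arm_command", "data": {"motion": [{"claw":0.95,"spin":3,"linear":[0,0,0]},{"claw":0.95,"spin":0,"linear":[0,0,0]},{"claw":0.95,"spin":0,"linear":[0,0,0]}]}}

```text
clock: 26.28
position: [0.4295, -0.3034, 0.1003]
eef_rot: [-0.001, 0.84, 0.543, -0.001]
wrist_force: [-4.2, 2.8, 6.1]
gripper_width: 0.152
finger_force: 31.0
```

```bash
python3 - <<'E'
from h import *
plan(.430,-.303,.099,73);print(ctrl.get_obs()['joint_torque'][5])
E
```

```text
t=26.28 pos=[ 0.4295 -0.3034  0.1003] ya=-24.2 spin=-97.2 shift=[np.float64(-0.4), np.float64(0.5), np.float64(1.3)] mm j=[-0.78  0.24  1.77 -0.    1.13 -0.36] F=[-4.2  2.8  6.1] Tz=[0.48 0.84 0.53] w=14.3 f=31.0
0.6095682084560394
```

Emit:
{"op": "arm_command", "data": {"motion": [{"claw":0,"spin":0,"linear":[0,0,0]},{"claw":0,"spin":0,"linear":[0,0,0]},{"claw":0,"spin":0,"linear":[0,0,0]},{"claw":0,"spin":0,"linear":[0,0,-0.03]},{"claw":0,"spin":0,"linear":[0,0,-0.04]},{"claw":0,"spin":0,"linear":[0,0,-0.03]},{"claw":0,"spin":-7.1,"linear":[0,0,0]},{"claw":0,"spin":-7.1,"linear":[0,0,0]},{"claw":0,"spin":-7.1,"linear":[0,0,0]},{"claw":0,"spin":-7.1,"linear":[0,0,0]}]}}

```text
clock: 27.12
position: [0.4308, -0.3042, 0.1998]
eef_rot: [0.001, 0.68, 0.734, 0.0]
wrist_force: [0.7, 0.1, -0.0]
gripper_width: 0.502
finger_force: 0.0
```

Emit:
{"op": "arm_command", "data": {"motion": [{"claw":0,"spin":-7.1,"linear":[0,0,0]},{"claw":0,"spin":-7.1,"linear":[0,0,0]},{"claw":0,"spin":-7.1,"linear":[0,0,0]},{"claw":0,"spin":-7.1,"linear":[0,0,0]},{"claw":0,"spin":-7.1,"linear":[0,0,0]},{"claw":0,"spin":-7.1,"linear":[0,0,0]},{"claw":0,"spin":-7.1,"linear":[0,0,0]},{"claw":0,"spin":-7.1,"linear":[0,0,0]},{"claw":0,"spin":-3,"linear":[0,0,0]},{"claw":0,"spin":0,"linear":[0,0,0]}]}}

```text
clock: 27.95
position: [0.4306, -0.304, 0.1994]
eef_rot: [0.0, 0.226, 0.974, 0.0]
wrist_force: [0.2, 0.3, -0.7]
gripper_width: 0.501
finger_force: 0.0
```

```bash
python3 - <<'E'
from h import *
plan(.594,-.2885,.16,64)
E
```

```text
t=27.95 pos=[ 0.4306 -0.304   0.1994] ya=63.9 spin=-0.1 shift=[np.float64(-140.0), np.float64(85.6), np.float64(39.4)] mm j=[-0.78  0.13  1.69  0.    1.33 -1.89] F=[ 0.2  0.3 -0.7] Tz=[ 0.   -0.02  0.03] w=47.0 f=0.0
```

Emit:
{"op": "arm_command", "data": {"motion": [{"claw":0,"spin":0,"linear":[-0.028,0.017,0]},{"claw":0,"spin":0,"linear":[-0.028,0.017,0]},{"claw":0,"spin":0,"linear":[-0.028,0.017,0]},{"claw":0,"spin":0,"linear":[-0.028,0.017,0.01]},{"claw":0,"spin":0,"linear":[-0.028,0.017,0.02]},{"claw":0,"spin":0,"linear":[0,0,0.01]},{"claw":0,"spin":0,"linear":[0,0,0]},{"claw":0,"spin":0,"linear":[0,0,0]}]}}

```text
clock: 28.62
position: [0.5924, -0.2889, 0.1579]
eef_rot: [-0.002, 0.227, 0.974, 0.0]
wrist_force: [0.1, 1.0, -0.7]
gripper_width: 0.502
finger_force: 0.0
```

```bash
python3 - <<'E'
from h import *
plan(.594,-.2885,.107,64)
t=snap('top','top6');s=snap('side','side6')
a=cv2.resize(t['img'][190:340,395:500,::-1],None,fx=4,fy=4,interpolation=2)
b=cv2.resize(s['img'][310:450,210:400,::-1],None,fx=2,fy=2,interpolation=2)
m=np.zeros((600,800,3),np.uint8);m[:,:420]=a;m[:b.shape[0],420:420+b.shape[1]]=b;cv2.imwrite('pics/c7.png',m)
E
```

```text
t=28.62 pos=[ 0.5924 -0.2889  0.1579] ya=63.8 spin=-0.2 shift=[np.float64(-1.2), np.float64(1.0), np.float64(50.9)] mm j=[-0.58  0.44  1.38 -0.    1.33 -1.7 ] F=[ 0.1  1.  -0.7] Tz=[-0.    0.   -0.01] w=47.2 f=0.0
```

View pics/c7.png

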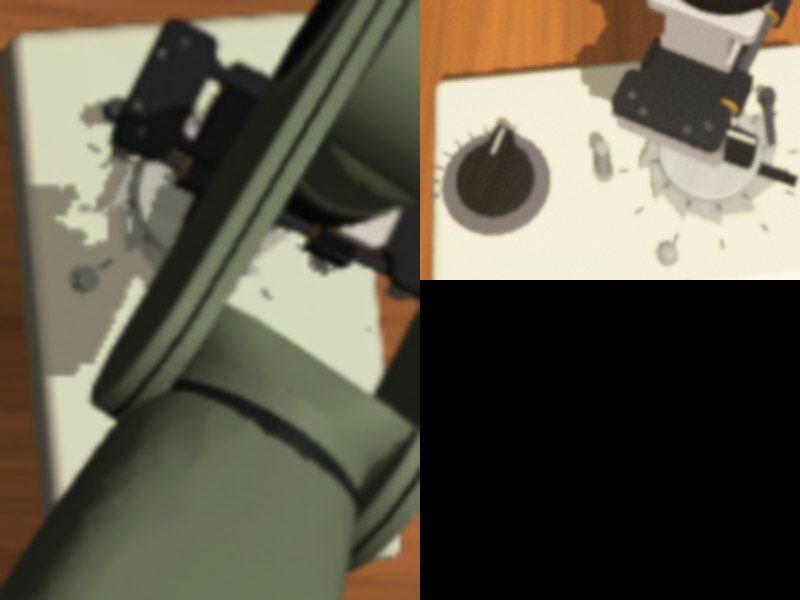

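Emit:
{"op": "arm_command", "data": {"motion": [{"claw":0,"spin":0,"linear":[-0.001,0.001,0.02]},{"claw":0,"spin":0,"linear":[0,0,0.02]},{"claw":0,"spin":0,"linear":[0,0,0.01]},{"claw":0,"spin":0,"linear":[0,0,0]},{"claw":0.95,"spin":0,"linear":[0,0,0]},{"claw":0.95,"spin":0,"linear":[0,0,0]},{"claw":0.95,"spin":0,"linear":[0,0,0]},{"claw":0.95,"spin":0,"linear":[0,0,0]},{"claw":0.95,"spin":0,"linear":[0,0,0]},{"claw":0.95,"spin":0,"linear":[0,0,0]}], "force": 20}}

```text
clock: 29.55
position: [0.5965, -0.2878, 0.1108]
eef_rot: [0.001, 0.226, 0.974, 0.001]
wrist_force: [2.0, 4.0, 3.0]
gripper_width: 0.17
finger_force: 19.7
```

```bash
python3 - <<'E'
from h import *
plan(.594,-.2885,.107,64)
E
```

```text
t=29.55 pos=[ 0.5965 -0.2878  0.1108] ya=63.9 spin=-0.1 shift=[np.float64(1.9), np.float64(-1.7), np.float64(3.8)] mm j=[-0.58  0.49  1.41  0.    1.24 -1.7 ] F=[2. 4. 3.] Tz=[ 0.75 -0.4   0.05] w=16.0 f=19.7
```

Emit:
{"op": "arm_command", "data": {"motion": [{"claw":0.95,"spin":0,"linear":[0,0,0]},{"claw":0.95,"spin":0,"linear":[0,0,0]},{"claw":0.95,"spin":5,"linear":[0,0,0]},{"claw":0.95,"spin":5,"linear":[0,0,0]},{"claw":0.95,"spin":5,"linear":[0,0,0]},{"claw":0.95,"spin":5,"linear":[0,0,0]},{"claw":0.95,"spin":5,"linear":[0,0,0]},{"claw":0.95,"spin":5,"linear":[0,0,0]},{"claw":0.95,"spin":5,"linear":[0,0,0]},{"claw":0.95,"spin":5,"linear":[0,0,0]}], "force": 45}}

```text
clock: 30.38
position: [0.5954, -0.2889, 0.1107]
eef_rot: [0.0, 0.547, 0.837, -0.0]
wrist_force: [-0.7, 2.6, 5.2]
gripper_width: 0.17
finger_force: 44.6
```

```bash
python3 - <<'E'
from h import *
plan(.594,-.2885,.107,64)
E
```

```text
t=30.38 pos=[ 0.5954 -0.2889  0.1107] ya=23.6 spin=-40.4 shift=[np.float64(1.5), np.float64(-0.2), np.float64(3.7)] mm j=[-0.58  0.49  1.41 -0.    1.24 -0.99] F=[-0.7  2.6  5.2] Tz=[0.49 0.07 0.2 ] w=16.0 f=44.6
```

Emit:
{"op": "arm_command", "data": {"motion": [{"claw":0.95,"spin":6,"linear":[0,0,0]},{"claw":0.95,"spin":6,"linear":[0,0,0]},{"claw":0.95,"spin":6,"linear":[0,0,0]},{"claw":0.95,"spin":6,"linear":[0,0,0]},{"claw":0.95,"spin":6,"linear":[0,0,0]},{"claw":0.95,"spin":6,"linear":[0,0,0]},{"claw":0.95,"spin":6,"linear":[0,0,0]},{"claw":0.95,"spin":6,"linear":[0,0,0]},{"claw":0.95,"spin":6,"linear":[0,0,0]},{"claw":0.95,"spin":6,"linear":[0,0,0]}]}}

```text
clock: 31.22
position: [0.5932, -0.2888, 0.1107]
eef_rot: [-0.001, 0.893, 0.451, -0.002]
wrist_force: [-7.1, 3.4, 9.1]
gripper_width: 0.168
finger_force: 44.6
```

Emit:
{"op": "arm_command", "data": {"motion": [{"claw":0.95,"spin":6,"linear":[0,0,0]},{"claw":0.95,"spin":6,"linear":[0,0,0]},{"claw":0.95,"spin":6,"linear":[0,0,0]},{"claw":0.95,"spin":6,"linear":[0,0,0]},{"claw":0.95,"spin":6,"linear":[0,0,0]},{"claw":0.95,"spin":6,"linear":[0,0,0]},{"claw":0.95,"spin":6,"linear":[0,0,0]},{"claw":0.95,"spin":6,"linear":[0,0,0]},{"claw":0.95,"spin":6,"linear":[0,0,0]},{"claw":0.95,"spin":0,"linear":[0,0,0]}]}}

```text
clock: 32.05
position: [0.5924, -0.287, 0.1107]
eef_rot: [-0.002, 1.0, -0.003, -0.003]
wrist_force: [-8.4, 7.3, 12.2]
gripper_width: 0.165
finger_force: 44.8
```

```bash
python3 - <<'E'
from h import *
plan(.594,-.2885,.107,64)
s=snap('side','side7')
b=cv2.resize(s['img'][320:450,270:410,::-1],None,fx=4,fy=4,interpolation=2)
cv2.imwrite('pics/c8.png',b)
E
```

```text
t=32.05 pos=[ 0.5924 -0.287   0.1107] ya=-90.3 spin=-154.3 shift=[np.float64(-2.1), np.float64(-0.6), np.float64(3.7)] mm j=[-0.58  0.49  1.41 -0.    1.25  0.99] F=[-8.4  7.3 12.2] Tz=[1.25 1.69 0.06] w=15.5 f=44.8
```

View pics/c8.png

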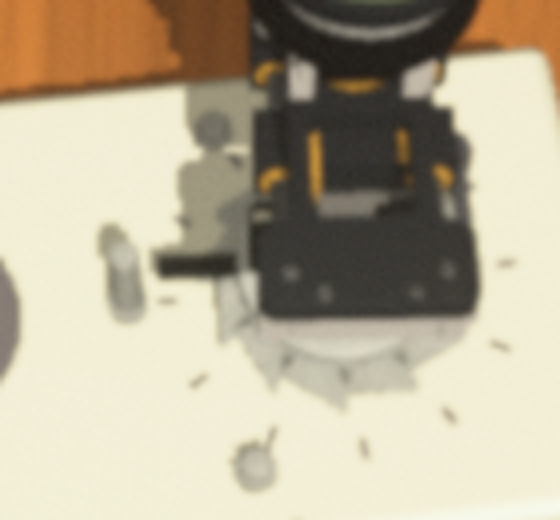

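```bash
python3 - <<'E'
from h import *
s=load('side7');w=np.array([.594,-.2885])
f=lambda x,y,z:onz(s,270+x/4,320+y/4,z)[:2]
for n,p in dict(tip=f(155,263,.078),root=f(235,263,.078),postbase=f(130,306,.06),posttop=f(113,242,.105)).items():
    d=p-w;print(n,p.round(4),np.hypot(*d).round(4),np.degrees(np.arctan2(d[1],d[0])).round(1))
E
```

```text
tip [ 0.5242 -0.286 ] 0.0698 177.9
root [ 0.5549 -0.2868] 0.0392 177.5
postbase [ 0.514 -0.295] 0.0803 -175.4
posttop [ 0.5093 -0.2902] 0.0847 -178.8
```

Emit:
{"op": "arm_command", "data": {"motion": [{"claw":0.95,"spin":2,"linear":[0,0,0]},{"claw":0.95,"spin":0,"linear":[0,0,0]},{"claw":0,"spin":0,"linear":[0,0,0]},{"claw":0,"spin":0,"linear":[0,0,0]},{"claw":0,"spin":0,"linear":[0,0,0]},{"claw":0,"spin":0,"linear":[0,0,-0.02]},{"claw":0,"spin":0,"linear":[0,0,-0.04]},{"claw":0,"spin":0,"linear":[0,0,-0.04]},{"claw":0,"spin":0,"linear":[0,0,-0.03]},{"claw":0,"spin":0,"linear":[0,0,0]}]}}

```text
clock: 32.93
position: [0.599, -0.2922, 0.249]
eef_rot: [0.005, 1.0, -0.019, 0.007]
wrist_force: [1.0, 0.2, 1.3]
gripper_width: 0.496
finger_force: 0.0
```

Emit:
{"op": "arm_command", "data": {"motion": [{"claw":0,"spin":0,"linear":[0,0.035,0]},{"claw":0,"spin":0,"linear":[0,0.035,0]},{"claw":0,"spin":0,"linear":[0,0.035,0]},{"claw":0,"spin":0,"linear":[0,-0.0,0]}]}}

```text
clock: 33.27
position: [0.5891, -0.4009, 0.2378]
eef_rot: [0.002, 1.0, -0.022, -0.001]
wrist_force: [-0.4, -0.6, -0.5]
gripper_width: 0.499
finger_force: 0.0
```

```bash
python3 - <<'E'
from h import *
plan(.5,0,.25,64)
E
```

```text
t=33.27 pos=[ 0.5891 -0.4009  0.2378] ya=-92.5 spin=-156.5 shift=[np.float64(255.9), np.float64(321.2), np.float64(-12.2)] mm j=[-0.72  0.49  1.14 -0.    1.51  0.9 ] F=[-0.4 -0.6 -0.5] Tz=[ 0.    0.19 -0.03] w=46.9 f=0.0
```

Emit:
{"op": "arm_command", "data": {"motion": [{"claw":0,"spin":0,"linear":[0.02,-0.035,0]},{"claw":0,"spin":0,"linear":[0.02,-0.035,0]},{"claw":0,"spin":0,"linear":[0.02,-0.035,0]},{"claw":0,"spin":0,"linear":[0.02,-0.035,0]},{"claw":0,"spin":0,"linear":[-0.01,-0.035,0]},{"claw":0,"spin":0,"linear":[0,-0.04,0]},{"claw":0,"spin":0,"linear":[0,-0.04,0]},{"claw":0,"spin":0,"linear":[0,-0.04,0]},{"claw":0,"spin":0,"linear":[0,-0.04,0]},{"claw":0,"spin":0,"linear":[0,-0.04,0]}]}}

```text
clock: 34.1
position: [0.6748, -0.0201, 0.2386]
eef_rot: [0.0, 1.0, -0.019, -0.0]
wrist_force: [0.7, -1.4, 0.4]
gripper_width: 0.5
finger_force: 0.0
```

```bash
python3 - <<'E'
from h import *
plan(.5,0,.25,64)
t=snap('top','top8');s=snap('side','side8')
a=cv2.resize(t['img'][190:340,395:500,::-1],None,fx=4,fy=4,interpolation=2)
b=cv2.resize(s['img'][335:445,220:410,::-1],None,fx=2,fy=2,interpolation=2)
c=cv2.resize(t['img'][210:350,145:275,::-1],None,fx=2.5,fy=2.5,interpolation=2)
m=np.zeros((600,800,3),np.uint8);m[:,:420]=a;m[:b.shape[0],420:420+b.shape[1]]=b;m[230:230+c.shape[0],430:430+c.shape[1]]=c;cv2.imwrite('pics/c9.png',m)
E
```

```text
t=34.10 pos=[ 0.6748 -0.0201  0.2386] ya=-92.2 spin=-156.2 shift=[np.float64(166.0), np.float64(-58.5), np.float64(-11.4)] mm j=[-0.16  0.41  1.25 -0.    1.48  1.45] F=[ 0.7 -1.4  0.4] Tz=[-0.02  0.15  0.02] w=47.0 f=0.0
```

View pics/c9.png

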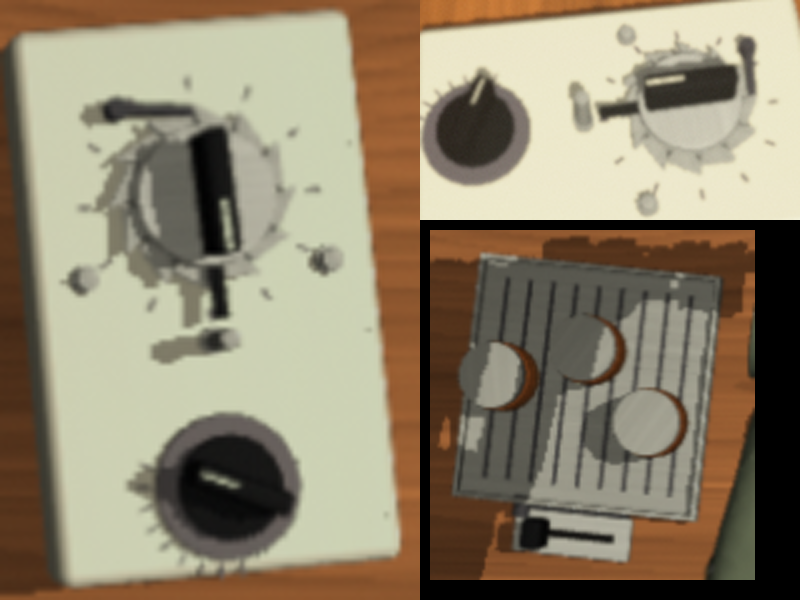

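```bash
python3 -c "
from h import *
print(onz(load('top8'),186.2,331.2,.0545),'was .377 .2408'); print(ticket.sign_off())"
```

```text
[0.38091668 0.29909861 0.0545    ] was .377 .2408
the job is handed in; nothing more can be done
None
```

I signed the job off with the drain slide fully left, all three jars upright in the tray (one was nudged against its left wall but stands flat), the heat knob at its stop and the timer at rest with its pointer at the tall rider post. The verdict was not shown.

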